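# Cradle and clamp a gyro unit on the sloped repair stand

### The job

Gently set the black gyro unit on the two narrow rails of the sloped cradle, notched end uphill so that the cradle's stud stands in the notch, with its lower edge against the cradle's lip. Then clamp it: first slide the plain rubber bushing down the stud until it lies flat on the unit's flange, then the flanged steel collar, hub up, fully down on top of the bushing. Leave everything else on the bench where it is.

Things in the scene. Friction and masses are not known exactly. Their poses are not given: they have to be found in the camera images.
- cradle: Deck of a grey stand, sloping 30 degrees. Origin: centreline, in the plane of the rail tops, at the lip's uphill face, 45 mm above the bench. x uphill, y level across, z square out of the slope. Two aluminium rails, x 0 to 165 mm, 12 mm wide, at y = -30 and 30, tops at z = 0, 12 mm above the deck board (116 mm wide, x -15 to 170). Lip: 96 mm wide, x -8 to 0, top at z = 14.
- stud_tip (a point): Tip of the cradle's plain steel stud: at x = 130, y = 0, z = 58 mm of the cradle. The stud is 14 mm in diameter, tapered over its last 6 mm, and stands square to the slope (along the cradle's z).
- gyro: Black gyro unit, 0.55 kg, flat on the bench. Origin: centre of its flange's underside; z up. Steel flange: x -80 to 80 mm, 84 wide (y), 6 thick; open notch in its +x end, 30 wide, x 28 to 80. Body: black box, x -74 to 6, y -28 to 28, z 6 to 42; on it a drum, 48 diameter, at x -34, to z 56. Centre of mass near x -27. Seated: axes as the cradle's, origin at cradle x 80, y 0, z 0.
- bushing: Plain black rubber ring, outer diameter 60 mm, hole 26 mm, 22 mm high, lying flat on the bench. Origin: centre of its underside; z along the hole. Home: underside at cradle z = 6 mm, on the gyro's flange around the stud.
- collar: Dark bare steel flanged collar: flange 60 mm diameter and 8 mm thick below (z 0 to 8), hub 40 mm diameter above (z 8 to 28), hole 24 mm through both; lying flange down. Origin: centre of the flange's underside; z along the hole, towards the hub. Home: underside at cradle z = 28 mm, on the bushing.
- endcap: Bystander: solid dark steel end cap, 62 mm diameter, 18 mm high, without a hole. Origin: centre of its underside.
- meter: Bystander: orange handheld meter lying flat, 160 (x) x 80 (y) x 38 mm. Origin: centre of its underside.
- screwdriver: Bystander: screwdriver 180 mm long lying along its x, about 30 mm thick at the handle (-x end). Origin: near its middle, underside.
- brush: Bystander: small brush 170 mm long lying along its x. Origin: near its middle, underside.
- rod_a: Bystander: upright aluminium rod, 36 mm diameter, 90 mm high. Origin: centre of its underside.
- rod_b: Bystander: upright aluminium rod, 36 mm diameter, 60 mm high. Origin: centre of its underside.
- jar: Bystander: amber glass jar, 64 mm diameter, 55 mm high. Origin: centre of its underside.
Not all that is in view belongs to the job. Leave any orange look-alike of the part that bears cradle alone.

How it is judged:
By the outcome, as a careful person would: the job done as asked, in the order asked, and still so for the second after the job is handed in, with the robot touching nothing.
It also fails if it takes over 69 s, if anything falls off the work surface, if the arm or the gripper's body presses on something with over 40 N, if the wrist force passes 120 N, or if a joint passes its speed limit or range.

### The arm

A 6-joint arm with a two-finger parallel gripper is mounted at the origin on the work surface. World frame = base frame: x ahead of the robot, y to its left, z up, the work surface at z = 0. Lengths are in m, angles in rad, forces in N, time in s.
With the tool pointing down it reaches from about 0.325 to 0.925 m from the base axis. Payload 3.1 kg.
Tool frame: the origin (TCP) lies at the very end of the fingers, on their centre line; the grasp point (between the pads) lies 19 mm behind it; z points along the fingers, x is the direction in which the jaws open and shut, and the axes are right-handed (so a half turn about z gives the same grasp; the last joint's range is limited). The gripper opens to 85 mm and grips with 20 to 120 N. Pads are 22 mm wide; open, the fingers measure 114 mm over their backs; the gripper's body (76 mm by 85 mm) begins 54 mm behind the grasp point. The pads swing forward as they close: fully open they stand 13 mm farther back than shut.
Start: joints at [-1.426, 0.217, 1.613, -0, 1.311, -0.112], TCP at [0.159, -0.605, 0.192] pointing down, gripper open.
Joint ranges: [-2.75, 2.75], [-0.78, 2.1], [0.31, 2.55], [-1.13, 4.27], [0.13, 2.63], [-2.58, 2.58]. Speed limits (rad/s): [2.79, 2.79, 3.14, 3.14, 3.14, 3.14].

### API

Orientations are given as a unit quaternion [w, x, y, z].
In Python, from cell import manip gives the robot as it stands.
- The arm moves only by the shell command python3 -m inch 'ROWS' [FORCE]. ROWS is JSON, a list that holds one entry, the list of rows, each a list of 5 numbers: the finger opening in mm, from 0 to 85.4, then the shift along the world's x, y, z each as a share of 12 cm, from -1 to 1, then the turn about the world's z as a share of 2 rad, from -1 to 1. In form: [[[grip, dx, dy, dz, spin], ...]]. A call has 1 to 5 rows; each row is the pose to reach, as a shift and turn from the pose measured when the call began; what a row does not reach only later rows make up. A row lasts 1/8 s, in which the tool goes at most 62.5 mm and 10.7 degrees, less where a joint would pass 70% of its speed; a pose out of reach is approached as far as the arm can. A call with a number of a shift or a turn outside -1 to 1 is refused whole. A call with a gripper value outside its range is refused whole. The fingers move at their own pace and stop on an object; FORCE is the grip in N (left out, the last holds). Time passes only in rows, so rows that repeat a pose let the fingers close. It gives the time, the measured TCP pose, the force and the opening at its end, in the units of the state.
- manip.get_state(): the state, without advancing time (a new reading comes with each control period).
- manip.capture(name): name is "scene" or "side" or "wrist"; returns a dict with "color" (420x560x3 uint8, blue, green, red), "mtx" (3x3 intrinsics, pixels), "rvec" (rotation vector, rad) and "tvec" (3), from world to camera coordinates, as OpenCV has them. Camera axes: x right, y down, z forward; pixel columns grow to the right and rows downward; lengths in m; the calibration is good to about 2 mm. A picture is of the moment at which its call begins. There is no depth.
- manip.hand_in(): hands the job in, once; it reports no verdict.
The state is a dict: "clock": time; "joint_positions": joint angles; "joint_vel": joint speeds; "joint_torque": joint torques, N m; "ee_pos": TCP position; "orientation": TCP orientation; "ft_force": force on the tool from outside, world axes, zero at the start; "wrist_torque": the same for the moment, N m; "opening": opening from 0.0 (shut) to 1.0 (fully open).
Only numpy, scipy, OpenCV 4.12 (cv2) and the standard library are available. Lean on these libraries where they do the work, as an engineer would, in place of code of your own. Each camera call takes 0.05 s, during which the arm holds its last target.

## Working session

There is one attempt and no reset: what is moved stays moved. The work goes in short steps, Python scripts to look and compute and a shell command to move; the robot and the scene stay as the last step left them, time stands still between calls to the robot, and variables do not carry over. Pictures are saved under pics/ and viewed, and the job is handed in when it is done.

```bash
ls -la; mkdir -p pics; cat > h.py <<'E'
import numpy as np,cv2
from cell import manip
def cap(n,f=None):
    d=manip.capture(n)
    if f: cv2.imwrite('pics/'+f,d['color'])
    return d
def ray(d,uv):
    R,_=cv2.Rodrigues(np.array(d['rvec'],float)); t=np.array(d['tvec'],float).ravel()
    p=cv2.undistortPoints(np.array([[uv]],float),np.array(d['mtx']),None)[0,0]
    return -R.T@t, R.T@np.array([p[0],p[1],1.])
def onz(d,uv,z):
    o,v=ray(d,uv); return o+v*(z-o[2])/v[2]
def proj(d,P):
    return cv2.projectPoints(np.array(P,float).reshape(-1,3),np.array(d['rvec'],float),np.array(d['tvec'],float),np.array(d['mtx']),None)[0].reshape(-1,2)
def tri(a,ua,b,ub):
    o1,v1=ray(a,ua);o2,v2=ray(b,ub)
    s=np.linalg.lstsq(np.c_[v1,-v2],o2-o1,rcond=None)[0]
    p,q=o1+s[0]*v1,o2+s[1]*v2
    return (p+q)/2,np.linalg.norm(p-q)
E
python3 - <<'E'
from h import *
import pickle
D={}
for n in('scene','side','wrist'):
    D[n]=cap(n,n+'0.png')
    R,_=cv2.Rodrigues(np.array(D[n]['rvec'],float));print(n,-R.T@np.array(D[n]['tvec']).ravel(),R[2])
pickle.dump(D,open('d0.pkl','wb'))
print(manip.get_state())
E
```

```text
total 12
drwxr-xr-x  3 agent agent 4096 Dec  6 08:25 .
drwxr-xr-x 23 root  root  4096 Dec  6 08:25 ..
drwxr-xr-x  2 agent agent 4096 Dec  6 08:25 pics
scene [1.19112112 0.40985424 1.01010728] [-0.55941318 -0.37119087 -0.74113038]
side [0.08028669 0.69294514 0.92908524] [ 0.37157988 -0.61932356 -0.6916406 ]
wrist [ 0.23425591 -0.58464359  0.37262623] [-0.29502872 -0.0756812  -0.95248644]
{'clock': 0.15, 'joint_positions': array([-1.42617761e+00,  2.17620028e-01,  1.61459234e+00,  2.15652061e-05,
        1.31126397e+00, -1.12191208e-01]), 'joint_vel': array([ 6.91961583e-05, -1.06304132e-03, -4.59999861e-03,  1.14599969e-03,
        1.63018906e-03, -9.80785707e-04]), 'joint_torque': array([-2.28812587e-04, -3.97452879e+01, -3.04414988e+01, -1.54254631e-04,
        5.91590448e-03, -7.08234367e-06]), 'ee_pos': array([ 0.15868028, -0.60379934,  0.19053001]), 'orientation': array([-6.62583520e-04,  7.91830131e-01, -6.10740662e-01, -6.69446154e-04]), 'ft_force': array([-0.70402701,  0.38314244, -0.75432878]), 'wrist_torque': array([ 0.01802966, -0.03036523,  0.01260675]), 'opening': 0.9976412056369218}
```

View pics/scene0.png

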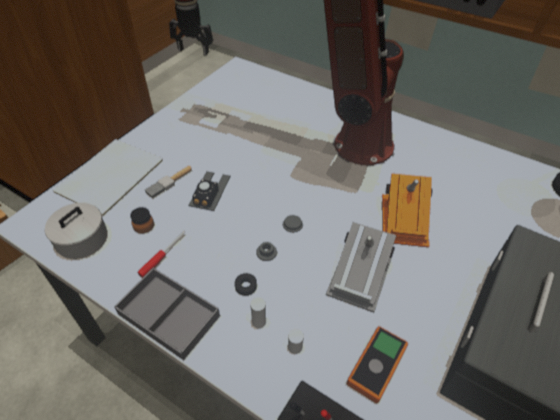

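View pics/side0.png

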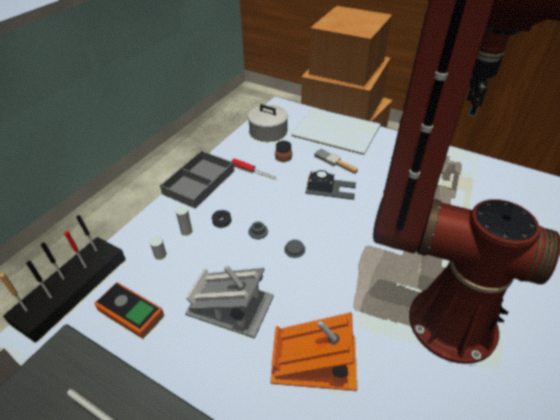

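View pics/wrist0.png

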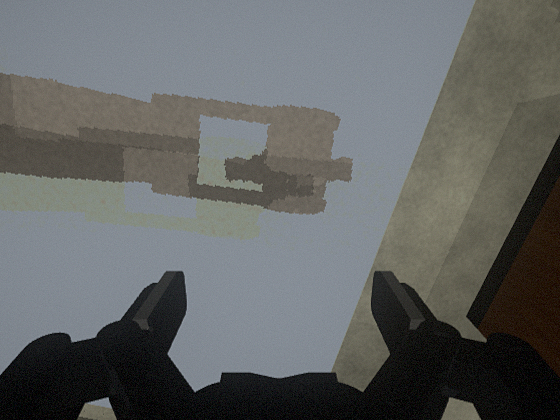

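The scene view shows the grey cradle at (362,262) with its stud at (368,240), and the orange look-alike at (410,208). The gyro is at (210,190), collar at (267,250), bushing at (246,284), end cap at (292,222) and rods at (258,310) and (295,340). Next I enlarge the parts.

```bash
python3 - <<'E'
from h import *
import pickle
D=pickle.load(open('d0.pkl','rb'))
def crop(n,x,y,w,h,f,k):
    c=D[n]['color'][y:y+h,x:x+w]; return cv2.resize(c,None,fx=k,fy=k,interpolation=cv2.INTER_CUBIC)
a=crop('scene',320,215,90,100,0,6)
cv2.imwrite('pics/c1.png',a)
cv2.imwrite('pics/c2.png',crop('side',180,255,100,80,0,7))
cv2.imwrite('pics/c3.png',np.hstack([crop('scene',180,165,60,55,0,6),crop('side',300,160,65,55,0,6)]))
cv2.imwrite('pics/c4.png',np.hstack([crop('scene',225,205,90,95,0,4),crop('side',200,195,110,95,0,4)]))
E
```

```text
(no output)
```

View pics/c1.png

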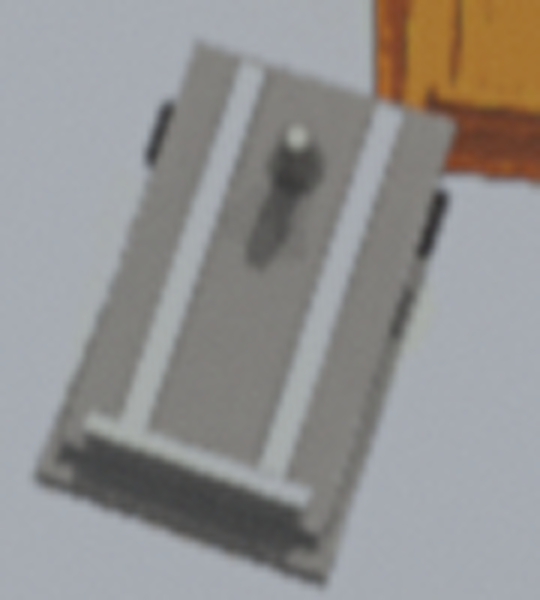

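View pics/c2.png

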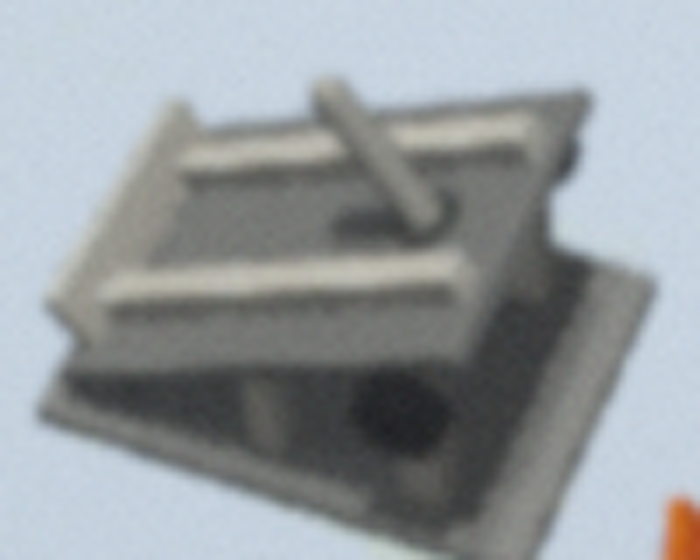

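View pics/c3.png

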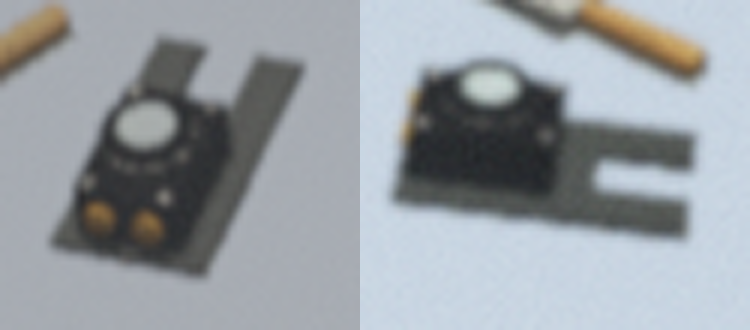

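View pics/c4.png

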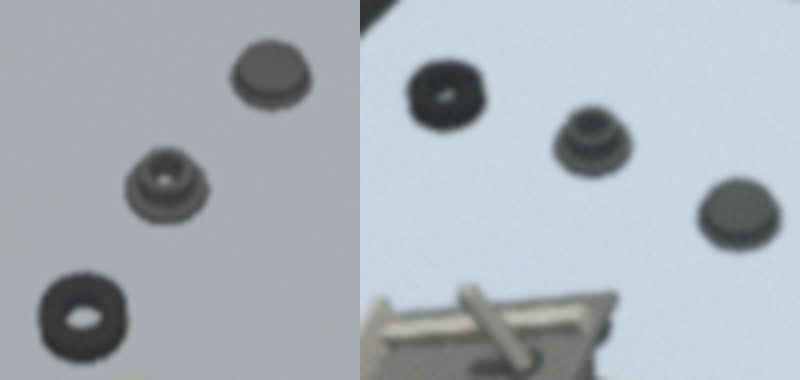

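```bash
python3 - <<'E'
from h import *
import pickle
D=pickle.load(open('d0.pkl','rb'));S,T=D['scene'],D['side']
def sp(x,y): return ((x+.5)/6+320-.5,(y+.5)/6+215-.5)
def tp(x,y): return ((x+.5)/7+180-.5,(y+.5)/7+255-.5)
print('stud',onz(S,sp(297,136),.1602),onz(T,tp(326,85),.1602),tri(S,sp(297,136),T,tp(326,85)))
zr=.045+.0825
a,b=onz(S,sp(250,65),zr),onz(S,sp(388,106),zr);print('rails top S',a,b,np.linalg.norm(a-b),(a+b)/2)
# lip ends: scene top strip end-centres (x=-4,z=14)
zl=.045-.002+.0121
a,b=onz(S,sp(84,420),zl),onz(S,sp(312,496),zl);print('lip S',a,b,np.linalg.norm(a-b),(a+b)/2)
a2,b2=onz(T,tp(182,105),zl),onz(T,tp(58,302),zl);print('lip T',a2,b2,np.linalg.norm(a2-b2),(a2+b2)/2)
a,b=onz(T,tp(528,130),zr),onz(T,tp(465,272),zr);print('rails top T',a,b,np.linalg.norm(a-b),(a+b)/2)
# gyro: notch open end corners & rear corners at z=6mm
def s3(x,y): return ((x+.5)/6+180-.5,(y+.5)/6+165-.5)
def t3(x,y): return ((x-360+.5)/6+300-.5,(y+.5)/6+160-.5)
for nm,d,f,pts in(('S',S,s3,[(160,38),(207,46),(258,55),(304,66),(207,277),(50,244)]),('T',T,t3,[(697,133),(694,167),(690,202),(688,238),(394,202)])):
    for p in pts: print(nm,p,onz(d,f(*p),.006))
print('drum',onz(S,s3(147,125),.056),onz(T,t3(490,87),.056))
def s4(x,y): return ((x+.5)/4+225-.5,(y+.5)/4+205-.5)
def t4(x,y): return ((x-360+.5)/4+200-.5,(y+.5)/4+195-.5)
def ell(d,roi,thr,zs):
    x0,y0,x1,y1=roi
    g=cv2.cvtColor(d['color'],cv2.COLOR_BGR2GRAY)[y0:y1,x0:x1]
    m=(g<thr).astype(np.uint8)
    c=max(cv2.findContours(m,cv2.RETR_EXTERNAL,cv2.CHAIN_APPROX_NONE)[0],key=cv2.contourArea)
    x,y,w,h=cv2.boundingRect(c); 
    return x+x0,y+y0,w,h
for nm,d,rois in(('S',S,[(232,272,262,297),(255,238,280,262),(281,212,305,233)]),('T',T,[(208,207,234,230),(246,218,270,241),(283,238,307,259)])):
    for q,r in zip(('bush','coll','cap'),rois): 
        x,y,w,h=ell(d,r,120,0); c=(x+w/2-.5,y+h/2-.5); print(nm,q,(x,y,w,h),onz(d,c,.011 if q=='bush' else .012))
E
```

```text
stud [0.49656561 0.22888777 0.1602    ] [0.49555998 0.22869226 0.1602    ] (array([0.49591617, 0.22854381, 0.15955656]), np.float64(0.00042812543738723256))
rails top S [0.4450954  0.18807245 0.1275    ] [0.43360781 0.24734155 0.1275    ] 0.06037210115729163 [0.4393516 0.217707  0.1275   ]
lip S [0.59870273 0.19728007 0.0551    ] [0.57972861 0.29267794 0.0551    ] 0.09726649509178763 [0.58921567 0.244979   0.0551    ]
lip T [0.59316425 0.1995825  0.0551    ] [0.57793379 0.29065565 0.0551    ] 0.0923378878350432 [0.58554902 0.24511907 0.0551    ]
rails top T [0.44310359 0.19063427 0.1275    ] [0.42998527 0.24905144 0.1275    ] 0.05987199606131744 [0.43654443 0.21984285 0.1275    ]
S (160, 38) [ 0.40934492 -0.37546325  0.006     ]
S (207, 46) [ 0.40019632 -0.34969752  0.006     ]
S (258, 55) [ 0.39053371 -0.32175754  0.006     ]
S (304, 66) [ 0.38370287 -0.29533445  0.006     ]
S (207, 277) [ 0.5348384 -0.2425592  0.006    ]
S (50, 244) [ 0.56109805 -0.32426381  0.006     ]
T (697, 133) [ 0.41078885 -0.37714392  0.006     ]
T (694, 167) [ 0.40093597 -0.34940773  0.006     ]
T (690, 202) [ 0.3915184  -0.32144611  0.006     ]
T (688, 238) [ 0.38114068 -0.29409814  0.006     ]
T (394, 202) [ 0.53081903 -0.2417589   0.006     ]
drum [ 0.50243412 -0.30069953  0.056     ] [ 0.50470426 -0.2995844   0.056     ]
S bush (235, 273, 22, 23) [ 0.69708618 -0.00738174  0.011     ]
S coll (256, 242, 21, 19) [ 0.57829827 -0.02238522  0.012     ]
S cap (283, 215, 20, 18) [ 0.4517863 -0.0135607  0.012    ]
T bush (212, 210, 19, 18) [ 0.69793312 -0.00621731  0.011     ]
T coll (249, 222, 18, 17) [ 0.57482322 -0.02021127  0.012     ]
T cap (285, 240, 20, 18) [ 0.44506529 -0.01154756  0.012     ]
```

The triangulation agrees between the views to about 2 mm:
- **Cradle:** origin at (0.578, 0.244), uphill direction 190.4°.
- **Gyro:** origin at (0.472, -0.3095), x-axis at 198.8°.
- **Bushing:** (0.697, -0.007).
- **Collar:** (0.577, -0.021).

I'll start moving now.

```bash
python3 -m inch '[[[85,0.36,0.34,-0.05,0.01],[85,0.72,0.68,-0.1,0.02],[85,1,0.96,-0.15,0.036],[85,1,0.96,-0.15,0.036]]]' 20
python3 -m inch '[[[85,0.36,0.34,-0.1,0],[85,0.72,0.68,-0.2,0],[85,1,0.92,-0.25,0],[85,1,0.92,-0.25,0]]]'
python3 - <<'E'
from h import *
s=manip.get_state();print((np.array([.4815,-.3063,.012])-s['ee_pos'])/.12, s['ee_pos'],s['clock'],np.degrees(2*np.arctan2(s['orientation'][2],s['orientation'][1])))
E
```

```text
clock: 0.65
ee_pos: [0.2803, -0.4853, 0.1713]
orientation: [-0.002, 0.815, -0.58, -0.002]
ft_force: [-0.4, -0.4, -0.2]
opening: 0.998
clock: 1.15
ee_pos: [0.4013, -0.3734, 0.1405]
orientation: [-0.002, 0.816, -0.579, -0.002]
ft_force: [0.3, -0.7, -0.2]
opening: 0.994
[ 0.66806329  0.55926483 -1.07068759] [ 0.40133241 -0.37341178  0.14048251] 1.15 -70.71371843200825
```

```bash
python3 -m inch '[[[85,0.34,0.28,-0.05,0],[85,0.67,0.56,-0.1,0],[85,0.67,0.56,-0.2,0],[85,0.67,0.56,-0.2,0]]]'
python3 - <<'E'
from h import *
d=cap('wrist','w1.png')
s=manip.get_state();print((np.array([.4815,-.3063,.012])-s['ee_pos'])/.12, s['ee_pos'],s['clock'])
E
```

```text
clock: 1.65
ee_pos: [0.48, -0.3069, 0.1151]
orientation: [-0.001, 0.815, -0.579, -0.004]
ft_force: [-0.5, 0.9, 0.1]
opening: 0.995
[ 0.01109992  0.0092957  -0.86492416] [ 0.48016801 -0.30741548  0.1157909 ] 1.7
```

View pics/w1.png

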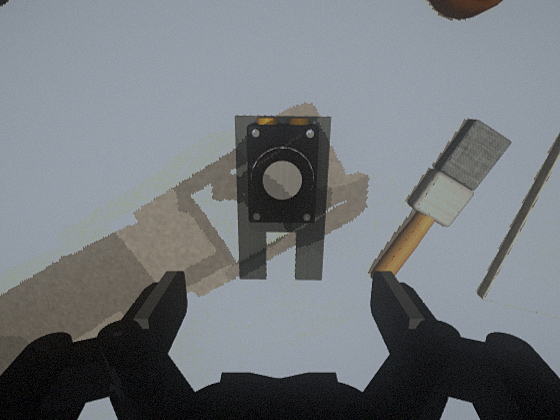

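The gyro is square between the fingers, with its body centred at (281,175) against the finger midline at about x=279. I'll descend.

```bash
python3 - <<'E'
from h import *
d=manip.capture('wrist')
print('body centre ->',[onz(d,p,.042) for p in [(248,125),(314,125),(247,222),(313,222)]], 'flange',[onz(d,p,.006) for p in [(235,116),(330,116),(240,280),(322,280)]])
xg=np.array([np.cos(np.radians(198.8)),np.sin(np.radians(198.8)),0])
print('pred body ctr',np.array([.472,-.3095,0])-.034*xg)
E
python3 -m inch '[[[85,0.01,0.01,-0.4,0],[85,0.01,0.01,-0.75,0],[85,0.01,0.01,-0.86,0],[85,0.01,0.01,-0.86,0]]]'
```

```text
body centre -> [array([ 0.5351185 , -0.26346855,  0.042     ]), array([ 0.55185263, -0.311422  ,  0.042     ]), array([ 0.4592432 , -0.28659282,  0.042     ]), array([ 0.47773103, -0.33921269,  0.042     ])] flange [array([ 0.53586808, -0.24769002,  0.006     ]), array([ 0.56310233, -0.32577729,  0.006     ]), array([ 0.38326341, -0.29926564,  0.006     ]), array([ 0.41121276, -0.37844018,  0.006     ])]
pred body ctr [ 0.50418607 -0.29854297  0.        ]
clock: 2.25
ee_pos: [0.4809, -0.3071, 0.013]
orientation: [-0.002, 0.815, -0.58, -0.003]
ft_force: [0.2, -0.3, 0.6]
opening: 0.998
```

```bash
python3 -m inch '[[[50,0,0,0,0],[50,0,0,0,0],[50,0,0,0,0],[50,0,0,0,0],[50,0,0,0,0]]]' 35
python3 -m inch '[[[50,0,0,0.1,0],[50,0,0,0.3,0],[50,0,0,0.5,0],[50,0,0,0.5,0]]]'
python3 - <<'E'
from h import *
cap('wrist','w2.png');cap('scene','s2.png')
E
```

```text
clock: 2.88
ee_pos: [0.481, -0.3071, 0.0131]
orientation: [-0.001, 0.815, -0.58, -0.003]
ft_force: [-0.3, 0.2, -0.2]
opening: 0.586
clock: 3.38
ee_pos: [0.4831, -0.3088, 0.0763]
orientation: [-0.001, 0.815, -0.58, -0.0]
ft_force: [0.2, 0.5, 0.2]
opening: 0.586
```

View pics/w2.png

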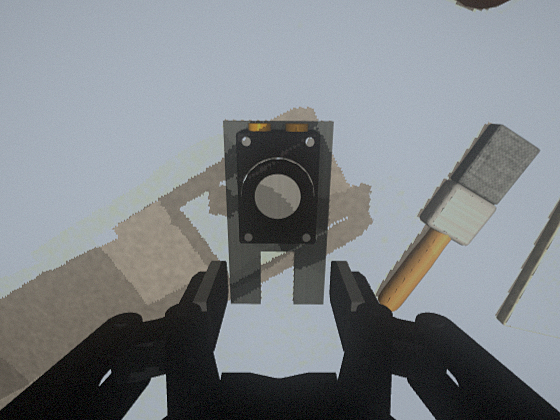

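```bash
python3 - <<'E'
from h import *
d=cap('wrist');s=manip.get_state()
print(s['ee_pos'],proj(d,s['ee_pos']), proj(d,[.4815,-.3063,.03]))
R,_=cv2.Rodrigues(np.array(d['rvec']));print(-R.T@np.array(d['tvec']).ravel(),R[2])
print('flange',[onz(d,p,.006) for p in [(223,121),(334,121),(231,303),(324,303)]])
print('body', [onz(d,p,.042) for p in [(238,130),(319,130),(239,243),(315,243)]])
E
```

```text
[ 0.48041384 -0.3065738   0.07239246] [[276.5309638  242.64543982]] [[277.33129969 218.60758998]]
[ 0.55539122 -0.28299123  0.25538319] [-0.29090538 -0.09451224 -0.95207221]
flange [array([ 0.53318155, -0.24519027,  0.006     ]), array([ 0.56037816, -0.32355037,  0.006     ]), array([ 0.38421504, -0.29568365,  0.006     ]), array([ 0.41187765, -0.37437147,  0.006     ])]
body [array([ 0.53418653, -0.26135276,  0.042     ]), array([ 0.55131716, -0.31068391,  0.042     ]), array([ 0.45876921, -0.28505693,  0.042     ]), array([ 0.47683839, -0.33670004,  0.042     ])]
```

View pics/s2.png

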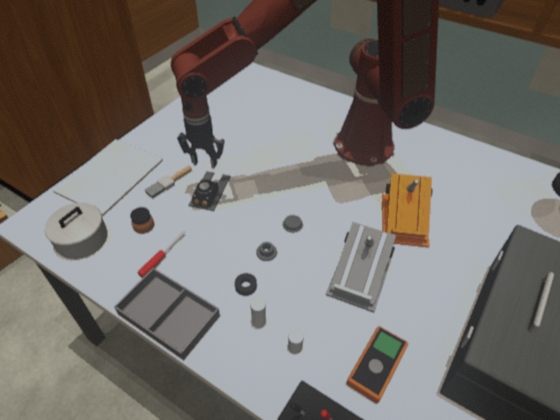

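```bash
python3 - <<'E'
from h import *
from scipy.spatial.transform import Rotation as Ro
d=cap('wrist');e=cap('scene');s=manip.get_state()
print(d['mtx'])
q=s['orientation'];R=Ro.from_quat([q[1],q[2],q[3],q[0]]).as_matrix();p=s['ee_pos']
im=d['color'].copy()
for b in(0,-.005,-.019):
  for w in(-.025,.025,-.028,.028):
    P=p+R@np.array([w,0,b]);u=proj(d,P)[0];print(b,w,u.round(1),proj(e,P)[0].round(1));cv2.circle(im,tuple(int(i) for i in u),2,(0,0,255),-1)
cv2.imwrite('pics/w3.png',im[150:,120:440])
cv2.imwrite('pics/s3.png',cv2.resize(e['color'][110:220,150:260],None,fx=5,fy=5))
print(s['ft_force'],s['opening'],s['clock'])
E
```

```text
[[321.26888993   0.         278.36053728]
 [  0.         321.26888993 212.12133419]
 [  0.           0.           1.        ]]
0 -0.025 [236.4 242.6] [214.5 178.1]
0 0.025 [317.5 242.6] [199.  175.4]
0 -0.028 [231.5 242.6] [215.4 178.2]
0 0.028 [322.4 242.6] [198.1 175.3]
-0.005 -0.025 [235.4 245.8] [214.3 176.9]
-0.005 0.025 [318.5 245.8] [198.8 174.2]
-0.005 -0.028 [230.4 245.9] [215.2 177. ]
-0.005 0.028 [323.5 245.8] [197.9 174.1]
-0.019 -0.025 [232.2 256. ] [213.8 173.5]
-0.019 0.025 [321.5 255.9] [198.2 170.9]
-0.019 -0.028 [226.8 256. ] [214.7 173.7]
-0.019 0.028 [326.8 255.9] [197.3 170.7]
[ 0.12796223 -0.15583219 -0.65941525] 0.5856859943121105 3.625
```

View pics/w3.png

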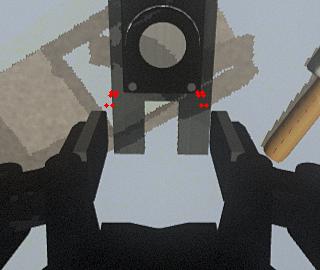

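View pics/s3.png

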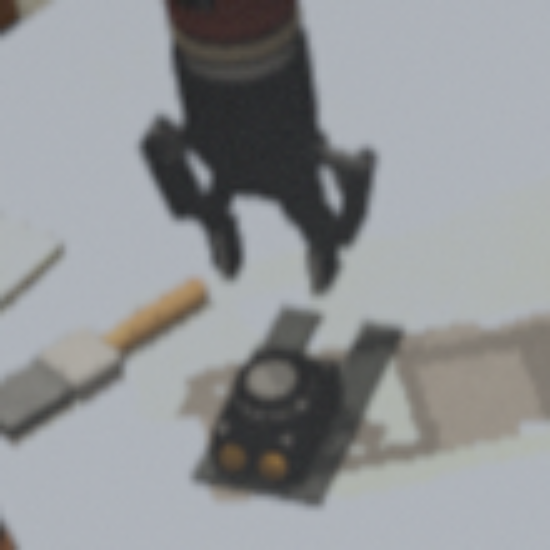

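```bash
python3 - <<'E'
from h import *
d=cap('wrist');e=cap('scene');f=cap('side','side3.png');s=manip.get_state()
print(s['ee_pos'])
print(tri(d,(226,261),e,(213.6,168.6)),tri(d,(332,261),e,(195.6,165.8)))
im=f['color'];u=proj(f,s['ee_pos'])[0];print(u)
x,y=int(u[0]),int(u[1]);cv2.imwrite('pics/side3c.png',cv2.resize(im[y-70:y+40,x-60:x+60],None,fx=5,fy=5))
E
```

```text
[ 0.4803127  -0.30656127  0.07202127]
(array([ 0.47644465, -0.27959663,  0.11313483]), np.float64(0.005869506140344371)) (array([ 0.49980678, -0.32575602,  0.12170106]), np.float64(0.000899783779307083))
[329.38712064 171.38524425]
```

View pics/side3c.png

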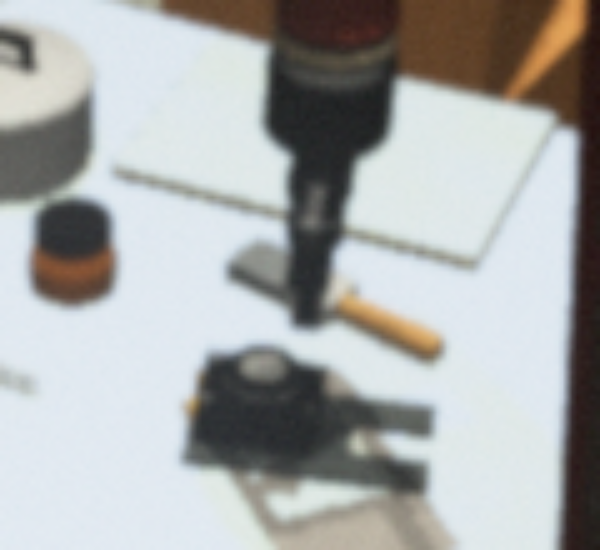

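```bash
python3 - <<'E'
from h import *
import pickle
D=pickle.load(open('d0.pkl','rb'))
d=cap('wrist');e=cap('scene');f=cap('side');s=manip.get_state()
print(s['ee_pos'],s['clock'],tri(e,(204.6,167.2),f,(330,165)))
# start images: projected tip vs appearance
P=[.1587,-.6038,.1905];u=proj(D['scene'],P)[0];v=proj(D['side'],P)[0];print(u,v)
a=D['scene']['color'];b=D['side']['color']
x0,y0=max(int(u[0])-60,0),max(int(u[1])-60,0);x1,y1=int(v[0])-60,max(int(v[1])-60,0)
print(x0,y0,x1,y1)
A=cv2.resize(a[y0:y0+80,x0:x0+80],None,fx=5,fy=5);B=cv2.resize(b[y1:y1+80,x1:x1+80],None,fx=5,fy=5);cv2.imwrite('pics/c5.png',np.hstack([A,B]))
E
```

```text
[ 0.48073612 -0.3068804   0.07261678] 3.925 (array([ 0.47854388, -0.3081202 ,  0.10286784]), np.float64(0.01001441242931744))
[194.88083208  67.19885927] [464.92896642 122.43703149]
134 7 404 62
```

View pics/c5.png

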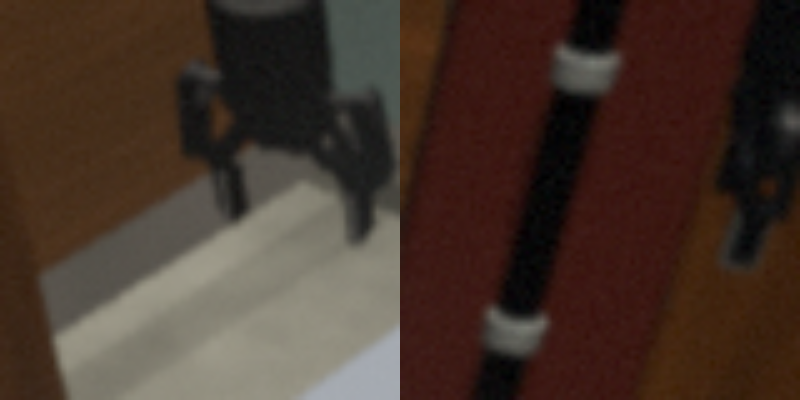

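The fingers are actually about 30–45 mm above the reported TCP. They closed to 50 mm around the drum and never touched the body. I'll open, go lower in steps, and check the offset in pictures.

```bash
python3 -m inch '[[[85,0,0,-0.1,0],[85,0,0,-0.1,0],[85,0,0,-0.4,0],[85,0,0,-0.6,0],[85,0,0,-0.6,0]]]'
python3 - <<'E'
from h import *
f=cap('side');e=cap('scene');s=manip.get_state();print(s['ee_pos'],s['clock'])
im=f['color'];cv2.imwrite('pics/c6.png',np.hstack([cv2.resize(im[110:220,270:370],None,fx=4,fy=4),cv2.resize(e['color'][120:230,150:250],None,fx=4,fy=4)]))
E
```

```text
clock: 4.55
ee_pos: [0.4785, -0.305, -0.002]
orientation: [-0.002, 0.815, -0.58, -0.007]
ft_force: [0.1, 0.6, -0.0]
opening: 0.994
[ 0.48093547 -0.30705717  0.00092979] 4.65
```

View pics/c6.png

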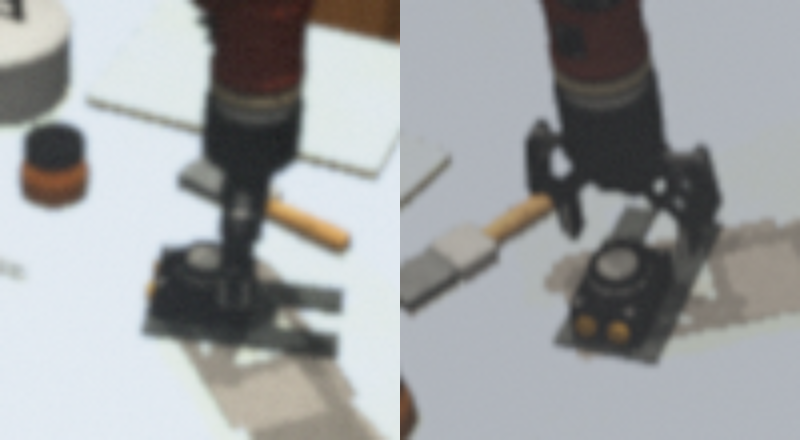

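```bash
python3 - <<'E'
from h import *
f=cap('side');e=cap('scene');s=manip.get_state();print(s['ee_pos'])
from scipy.spatial.transform import Rotation as Ro
q=s['orientation'];R=Ro.from_quat([q[1],q[2],q[3],q[0]]).as_matrix()
print(tri(e,(222,188.5),f,(329.3,187.5)))
for b in (0,-.013,-.03,-.045,-.055):
  print(b,[ (proj(e,s['ee_pos']+R@np.array([w,0,b]))[0].round(1),proj(f,s['ee_pos']+R@np.array([w,0,b]))[0].round(1)) for w in (-.047,.047)])
E
```

```text
[ 0.48184449 -0.30780457  0.00207878]
(array([ 0.46278181, -0.26820166,  0.03417671]), np.float64(0.01096803239300811))
0 [(array([222.6, 195.4]), array([325.9, 196.8])), (array([194.6, 190.3]), array([329.1, 178.7]))]
-0.013 [(array([222.2, 192.5]), array([326.2, 193.8])), (array([194. , 187.4]), array([329.3, 175.7]))]
-0.03 [(array([221.7, 188.7]), array([326.6, 189.8])), (array([193.3, 183.6]), array([329.7, 171.7]))]
-0.045 [(array([221.2, 185.2]), array([326.9, 186.2])), (array([192.6, 180.1]), array([330.1, 168.2]))]
-0.055 [(array([220.9, 182.9]), array([327.2, 183.8])), (array([192.1, 177.8]), array([330.3, 165.8]))]
```

Across the two views the open tips sit about 40 mm above the reported TCP, of which 13 mm is the stated open-jaw swing. I'll go to TCP z≈-0.017 so that the tips close about 10 mm above the flange.

```bash
python3 -m inch '[[[85,0,0,-0.08,0],[85,0,0,-0.15,0],[85,0,0,-0.15,0]]]'
python3 -m inch '[[[45,0,0,0,0],[45,0,0,0,0],[45,0,0,0,0],[45,0,0,0,0],[45,0,0,0,0]]]' 35
python3 - <<'E'
from h import *
f=cap('side');e=cap('scene');s=manip.get_state();print(s['ee_pos'],s['clock'],s['opening']*85.4,s['ft_force'])
im=f['color'];cv2.imwrite('pics/c7.png',np.hstack([cv2.resize(im[110:220,270:370],None,fx=4,fy=4),cv2.resize(e['color'][120:230,150:250],None,fx=4,fy=4)]))
E
```

```text
clock: 5.12
ee_pos: [0.4809, -0.307, -0.017]
orientation: [-0.002, 0.815, -0.58, -0.003]
ft_force: [0.1, 0.0, -0.3]
opening: 0.998
clock: 5.75
ee_pos: [0.4814, -0.3078, -0.0166]
orientation: [-0.001, 0.815, -0.58, -0.003]
ft_force: [-0.5, -2.1, 0.6]
opening: 0.646
[ 0.48142757 -0.30778424 -0.01657437] 5.85 54.936653036606174 [-0.45089919 -2.68549018  1.79895769]
```

View pics/c7.png

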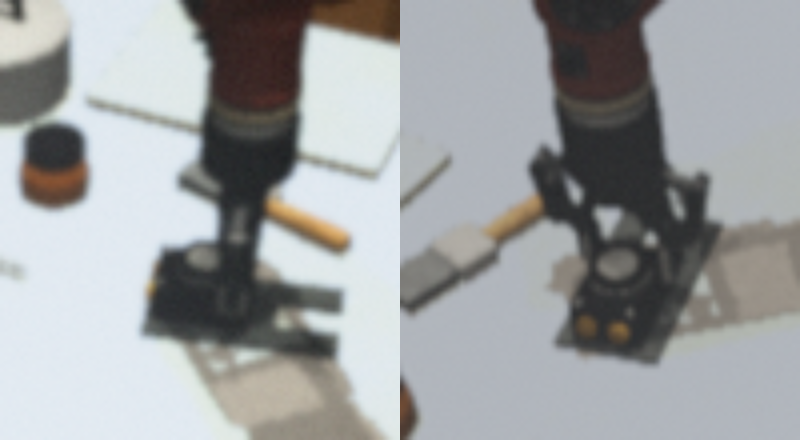

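The jaws stopped at about 55 mm, so they are on the body. I'll lift.

```bash
python3 -m inch '[[[45,0,0,0.15,0],[45,0,0,0.4,0],[45,0,0,0.7,0],[45,0,0,1,0],[45,0,0,1,0]]]' 
python3 - <<'E'
from h import *
f=cap('side');e=cap('scene');s=manip.get_state();print(s['ee_pos'],s['clock'],s['opening']*85.4,s['ft_force'],s['wrist_torque'])
im=f['color'];cv2.imwrite('pics/c8.png',np.hstack([cv2.resize(im[80:190,270:370],None,fx=4,fy=4),cv2.resize(e['color'][90:200,140:240],None,fx=4,fy=4)]))
E
```

```text
clock: 6.48
ee_pos: [0.4831, -0.3086, 0.1063]
orientation: [-0.001, 0.815, -0.58, 0.0]
ft_force: [-0.3, -1.0, -7.5]
opening: 0.645
[ 0.48004005 -0.30636239  0.10187427] 6.575 54.93400538631458 [-0.0232079   0.36887841 -6.70121059] [ 0.00648676  0.15055985 -0.00447273]
```

View pics/c8.png

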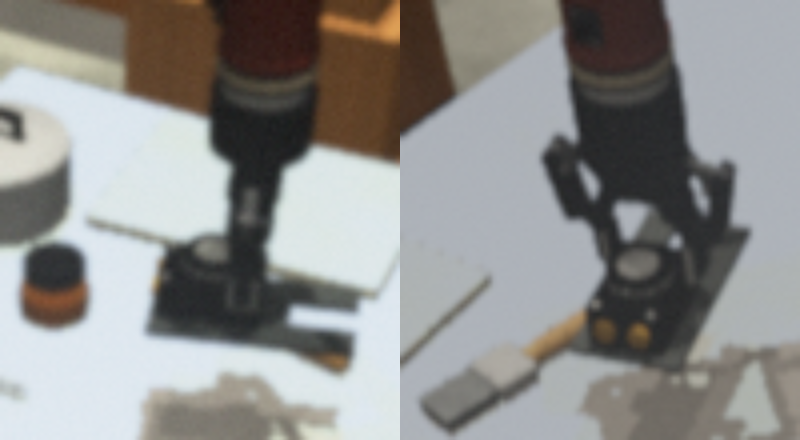

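The gyro is held level (6.7 N). I'll carry it to just downhill of, and above, the stud.

```bash
python3 -m inch '[[[45,0.03,0.2,0.1,0],[45,0.06,0.45,0.2,0],[45,0.09,0.72,0.25,-0.02],[45,0.12,1,0.3,-0.02],[45,0.12,1,0.3,-0.02]]]' 
python3 -m inch '[[[45,0.04,0.3,0.1,0],[45,0.08,0.6,0.2,-0.02],[45,0.12,1,0.3,-0.03],[45,0.12,1,0.3,-0.03]]]' 
python3 -m inch '[[[45,0.04,0.3,0,0],[45,0.08,0.6,0,-0.02],[45,0.12,1,0,-0.03],[45,0.12,1,0,-0.03]]]' 
python3 - <<'E'
from h import *
s=manip.get_state();o=s['orientation'];print((np.array([.5485,.2386,.176])-s['ee_pos'])/.12,s['ee_pos'],s['clock'],s['opening']*85.4,s['ft_force'],-79.6-np.degrees(2*np.arctan2(o[2],o[1])))
E
```

```text
clock: 7.2
ee_pos: [0.4921, -0.1827, 0.1347]
orientation: [-0.002, 0.804, -0.595, -0.008]
ft_force: [-1.2, -0.6, -7.8]
opening: 0.645
clock: 7.7
ee_pos: [0.5056, -0.0599, 0.1692]
orientation: [-0.002, 0.787, -0.617, -0.009]
ft_force: [-0.2, -1.1, -7.6]
opening: 0.644
clock: 8.2
ee_pos: [0.5184, 0.0621, 0.1667]
orientation: [-0.001, 0.769, -0.639, -0.012]
ft_force: [0.1, -1.4, -7.0]
opening: 0.642
[0.25109757 1.47121726 0.07784752] [0.51836829 0.06205393 0.1666583 ] 8.2 54.82801241023776 [ 0.0717033  -1.41495466 -7.04051233] -0.13330298946156915
```

```bash
python3 -m inch '[[[45,0.05,0.3,0.04,0],[45,0.1,0.6,0.08,0],[45,0.15,0.9,0.1,0],[45,0.15,0.9,0.1,0]]]' 
python3 -m inch '[[[45,0.05,0.3,0,0],[45,0.1,0.57,0,0],[45,0.1,0.57,0,0],[45,0.1,0.57,0,0]]]' 
cat > v.py <<'E'
from h import *
import sys
f=cap('side');e=cap('scene');w=cap('wrist');s=manip.get_state();o=s['orientation']
print(s['ee_pos'].round(4),'clk',s['clock'],'open',s['opening']*85.4,'F',s['ft_force'].round(1),'T',s['wrist_torque'].round(2),'ang',np.degrees(2*np.arctan2(o[2],o[1])).round(1))
x,y,n=sys.argv[1:4] if len(sys.argv)>3 else (0,0,0)
A=cv2.resize(f['color'][215:345,150:280],(400,400),interpolation=cv2.INTER_CUBIC);B=cv2.resize(e['color'][175:305,305:435],(400,400),interpolation=cv2.INTER_CUBIC)
cv2.imwrite('pics/'+sys.argv[1],np.hstack([A,B]));cv2.imwrite('pics/w_'+sys.argv[1],w['color'])
E
python3 v.py a1.png
python3 - <<'E'
from h import *
s=manip.get_state();print((np.array([.5485,.2386,.176])-s['ee_pos'])/.12)
E
```

```text
clock: 8.7
ee_pos: [0.5361, 0.1705, 0.177]
orientation: [0.0, 0.77, -0.638, -0.012]
ft_force: [0.2, -0.7, -7.6]
opening: 0.646
clock: 9.2
ee_pos: [0.5474, 0.2367, 0.1753]
orientation: [0.002, 0.769, -0.639, -0.013]
ft_force: [0.2, 0.4, -7.1]
opening: 0.647
[0.5478 0.2372 0.1763] clk 9.35 open 55.3416261963825 F [-0.4 -0.2 -6.5] T [-0.03  0.11  0.03] ang -79.4
[ 0.00582043  0.0116183  -0.00237941]
```

View pics/a1.png

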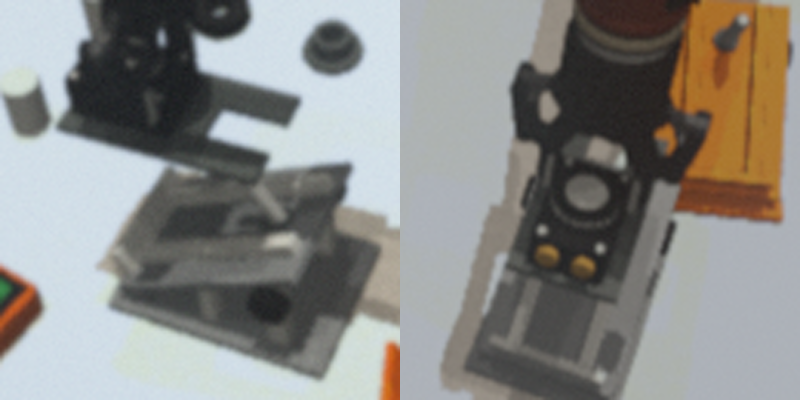

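View pics/w_a1.png

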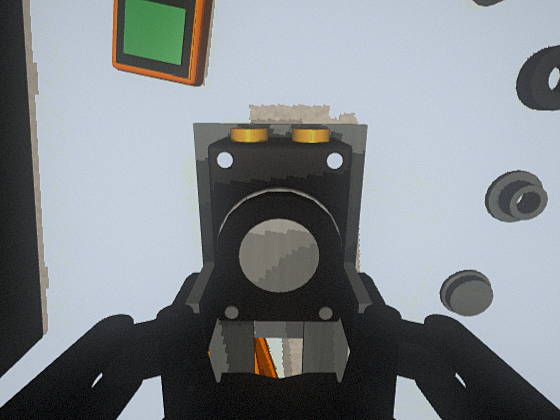

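```bash
python3 - <<'E'
from h import *
f=cap('side')
k=130/400
o=np.array([.578,.244,0]);xh=np.array([-.9836,-.1805,0]);yh=np.array([.1805,-.9836,0])
for n,p in dict(far_out=(301,97),near_out=(266,158),notch_far_in=(292,118),notch_near=(272,152),root_far=(215,103),root_near=(207,135),tail_near=(57,125)).items():
    P=onz(f,(150-.5+(p[0]+.5)*k,215-.5+(p[1]+.5)*k),.197); print(n,P.round(4),'X %.4f y %.4f'%((P-o)@xh,(P-o)@yh))
E
```

```text
far_out [0.4678 0.178  0.197 ] X 0.1203 y 0.0450
near_out [0.4579 0.2384 0.197 ] X 0.1191 y -0.0162
notch_far_in [0.4624 0.1983 0.197 ] X 0.1220 y 0.0241
notch_near [0.4573 0.2318 0.197 ] X 0.1210 y -0.0098
root_far [0.5197 0.2146 0.197 ] X 0.0626 y 0.0184
root_near [0.5068 0.2423 0.197 ] X 0.0703 y -0.0112
tail_near [0.6073 0.2894 0.197 ] X -0.0370 y -0.0393
```

The prong tips sit at cradle x ≈ 120 mm and the notch root at ≈ 67 mm, as planned. The lateral offset is about +3 mm, which I'll correct before lowering over the stud.

```bash
python3 -m inch '[[[45,0.01,0.025,-0.05,0],[45,0.01,0.025,-0.2,0],[45,0.01,0.025,-0.35,0],[45,0.01,0.025,-0.5,0],[45,0.01,0.025,-0.5,0]]]' 
python3 v.py a2.png
```

```text
clock: 10.02
ee_pos: [0.5464, 0.2397, 0.1129]
orientation: [0.003, 0.769, -0.639, -0.014]
ft_force: [-0.6, -0.6, -7.2]
opening: 0.643
[0.5497 0.2407 0.117 ] clk 10.175 open 55.121079647072285 F [ 0.2 -0.  -5.7] T [-0.06  0.03  0.05] ang -79.4
```

View pics/a2.png

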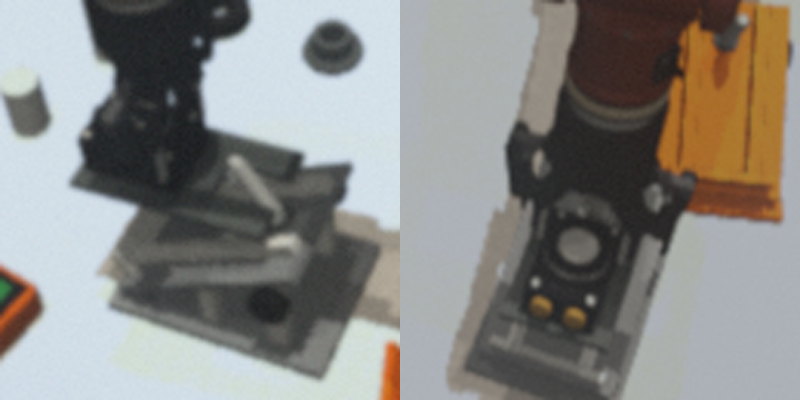

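The stud stands in the notch. I'll lower until the prongs touch the rails, letting the unit pivot nose-up in the pads.

```bash
python3 -m inch '[[[45,-0.01,0,-0.05,0],[45,-0.02,0,-0.1,0],[45,-0.03,-0.01,-0.14,0],[45,-0.03,-0.01,-0.14,0]]]' 
python3 -m inch '[[[45,-0.03,0,-0.04,0],[45,-0.06,-0.01,-0.08,0],[45,-0.06,-0.01,-0.08,0]]]' 
python3 v.py a3.png
```

```text
clock: 10.68
ee_pos: [0.5453, 0.2392, 0.0993]
orientation: [0.001, 0.769, -0.639, -0.013]
ft_force: [-0.2, -0.0, -7.1]
opening: 0.647
clock: 11.05
ee_pos: [0.5466, 0.2402, 0.095]
orientation: [-0.007, 0.769, -0.639, -0.007]
ft_force: [8.9, 2.8, -0.7]
opening: 0.647
[0.5466 0.2401 0.095 ] clk 11.2 open 55.05971550530903 F [ 9.7  2.  -1.2] T [ 0.19 -1.25  0.01] ang -79.4
```

View pics/a3.png

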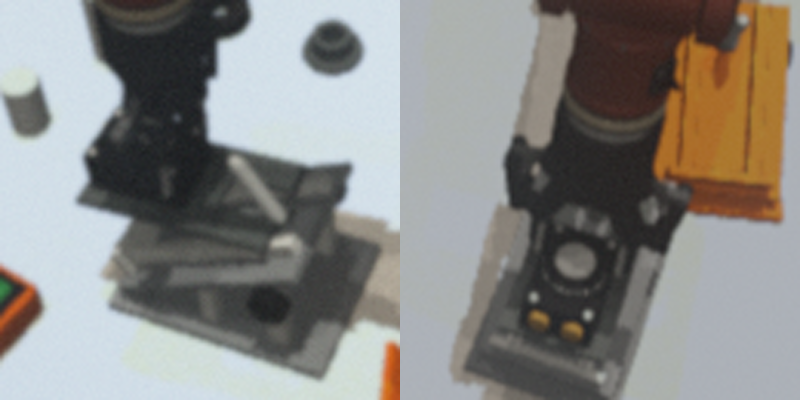

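The nose is on the rails (about 10 N) but the pads are holding the unit rotationally. I'll ease the grip to 20 N and continue.

```bash
python3 -m inch '[[[45,0,0,0,0],[45,0,0,0,0]]]' 20
python3 -m inch '[[[45,0,0,-0.02,0],[45,-0.01,0,-0.04,0],[45,-0.01,0,-0.04,0]]]' 
python3 v.py a4.png
```

```text
clock: 11.45
ee_pos: [0.5468, 0.2402, 0.0953]
orientation: [-0.007, 0.769, -0.639, -0.007]
ft_force: [2.1, 0.5, -4.6]
opening: 0.645
clock: 11.82
ee_pos: [0.5482, 0.2408, 0.0919]
orientation: [-0.01, 0.769, -0.639, -0.005]
ft_force: [6.1, 1.0, -2.8]
opening: 0.647
[0.5482 0.2407 0.0919] clk 11.975 open 54.9729005669853 F [ 5.5  1.7 -2.6] T [-0.02 -0.51  0.02] ang -79.4
```

View pics/a4.png

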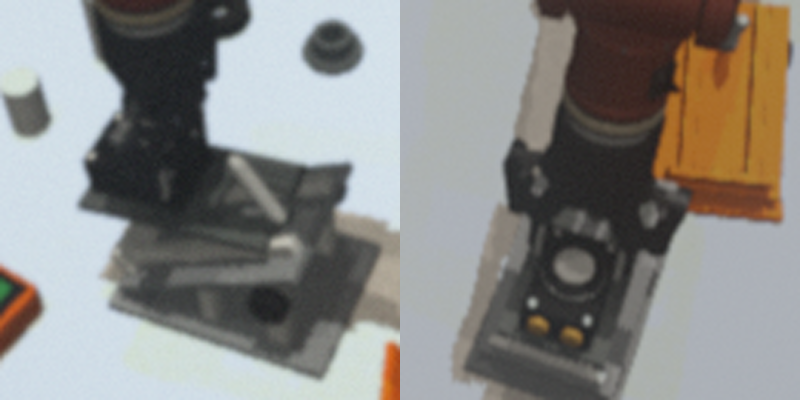

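```bash
python3 -m inch '[[[45,-0.02,0,-0.03,0],[45,-0.04,-0.01,-0.06,0],[45,-0.05,-0.01,-0.09,0],[45,-0.05,-0.01,-0.09,0]]]' 
python3 -m inch '[[[45,-0.02,0,-0.03,0],[45,-0.05,-0.01,-0.06,0],[45,-0.07,-0.01,-0.09,0],[45,-0.07,-0.01,-0.09,0]]]' 
python3 v.py a5.png
```

```text
clock: 12.48
ee_pos: [0.5485, 0.2409, 0.0843]
orientation: [-0.016, 0.769, -0.639, -0.001]
ft_force: [9.6, 1.8, -0.5]
opening: 0.641
clock: 12.98
ee_pos: [0.543, 0.2403, 0.0748]
orientation: [-0.018, 0.769, -0.639, 0.001]
ft_force: [5.8, 1.9, -2.5]
opening: 0.645
[0.5429 0.2403 0.0749] clk 13.125 open 55.157193379266424 F [ 6.6  1.1 -3.4] T [-0.01 -0.6   0.08] ang -79.4
```

View pics/a5.png

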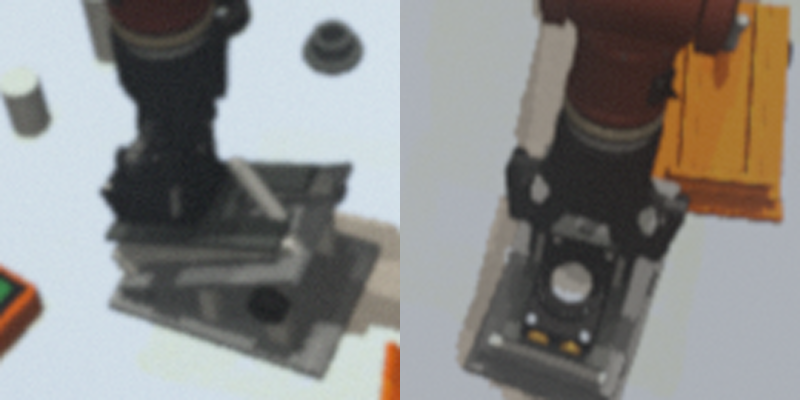

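```bash
python3 -m inch '[[[45,-0.04,-0.01,0.02,0],[45,-0.08,-0.02,0.03,0],[45,-0.12,-0.02,0.04,0],[45,-0.15,-0.03,0.04,0],[45,-0.15,-0.03,0.04,0]]]' 
python3 v.py a6.png
```

```text
clock: 13.75
ee_pos: [0.5279, 0.2376, 0.0814]
orientation: [-0.021, 0.769, -0.639, 0.003]
ft_force: [7.6, 1.9, -3.4]
opening: 0.646
[0.5279 0.2376 0.0813] clk 13.9 open 55.36262894304653 F [ 6.4  3.3 -3.6] T [ 0.12 -0.71  0.02] ang -79.4
```

View pics/a6.png

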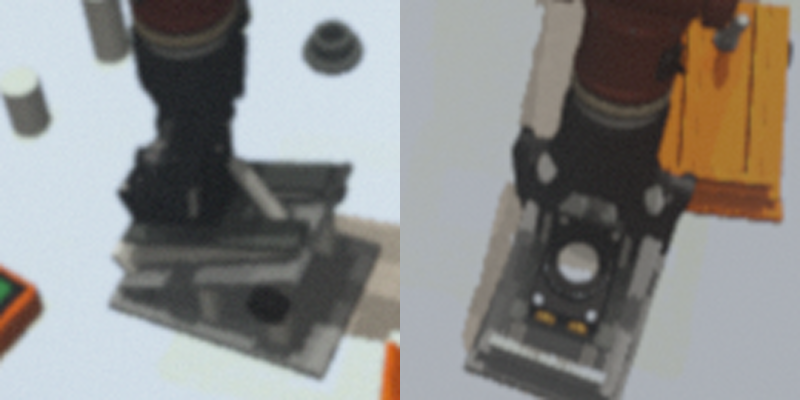

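```bash
python3 -m inch '[[[45,-0.01,0,-0.03,0],[45,-0.02,0,-0.06,0],[45,-0.02,0,-0.09,0],[45,-0.02,0,-0.09,0]]]' 
python3 v.py a7.png
```

```text
clock: 14.4
ee_pos: [0.5278, 0.2381, 0.0714]
orientation: [-0.023, 0.769, -0.639, 0.005]
ft_force: [7.5, 1.3, -3.4]
opening: 0.643
[0.5278 0.2381 0.0714] clk 14.55 open 55.183059696107975 F [ 6.2  1.4 -4.2] T [ 0.05 -0.83  0.07] ang -79.4
```

View pics/a7.png

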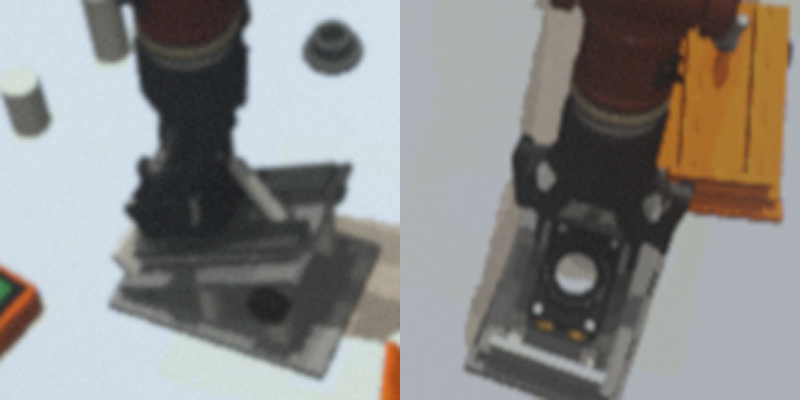

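```bash
python3 -m inch '[[[45,-0.01,0,-0.02,0],[45,-0.02,0,-0.05,0],[45,-0.02,0,-0.07,0],[45,-0.02,0,-0.07,0]]]' 
python3 v.py a8.png
```

```text
clock: 15.05
ee_pos: [0.5285, 0.2384, 0.0674]
orientation: [-0.025, 0.769, -0.639, 0.007]
ft_force: [0.5, -2.1, 11.7]
opening: 0.647
[0.5285 0.2384 0.0674] clk 15.2 open 55.41682651782646 F [ 1.  -1.7 10.7] T [-0.51  0.17  0.03] ang -79.4
```

View pics/a8.png

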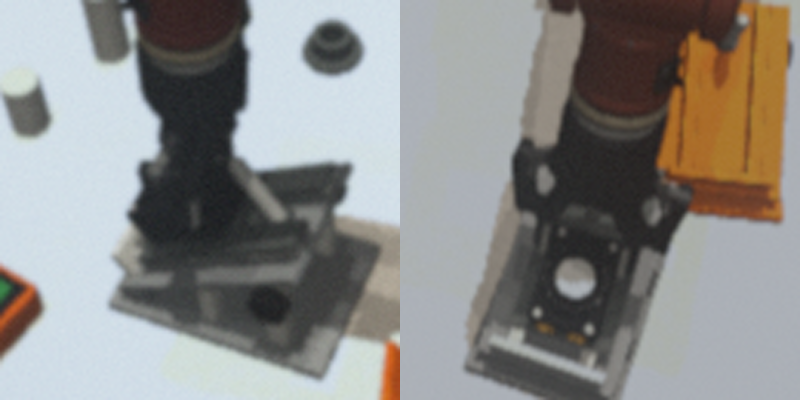

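The unit has landed flat; the upward force is now 11 N and the nose moment is gone. A small gap to the lip is still visible around (515,335), so I'll slide it gently downhill.

```bash
python3 -m inch '[[[45,0,0,0.01,0],[45,0.02,0.005,0,0],[45,0.04,0.01,-0.01,0],[45,0.06,0.01,-0.02,0],[45,0.06,0.01,-0.02,0]]]' 
python3 v.py a9.png
```

```text
clock: 15.82
ee_pos: [0.535, 0.2394, 0.0639]
orientation: [-0.025, 0.769, -0.639, 0.006]
ft_force: [0.7, 0.7, -3.8]
opening: 0.644
[0.5351 0.2394 0.0642] clk 15.975 open 54.9690341766449 F [ 0.4 -0.9 -4.6] T [-0.09  0.19  0.  ] ang -79.4
```

View pics/a9.png

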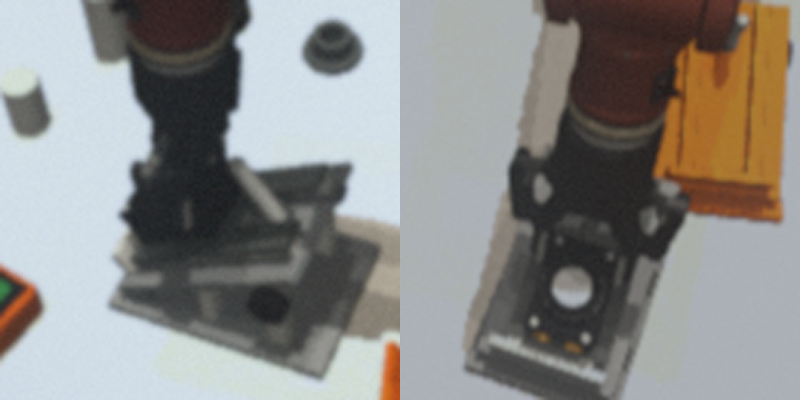

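```bash
python3 -m inch '[[[45,0.01,0,-0.015,0],[45,0.025,0.005,-0.03,0],[45,0.04,0.01,-0.04,0],[45,0.04,0.01,-0.04,0]]]' 
python3 v.py a10.png
```

```text
clock: 16.48
ee_pos: [0.5402, 0.2406, 0.0606]
orientation: [-0.025, 0.769, -0.639, 0.007]
ft_force: [-2.0, -1.0, 4.1]
opening: 0.639
[0.5402 0.2406 0.0606] clk 16.625 open 55.134403846631514 F [-3.2 -1.4  5.3] T [-0.47  0.84 -0.02] ang -79.4
```

View pics/a10.png

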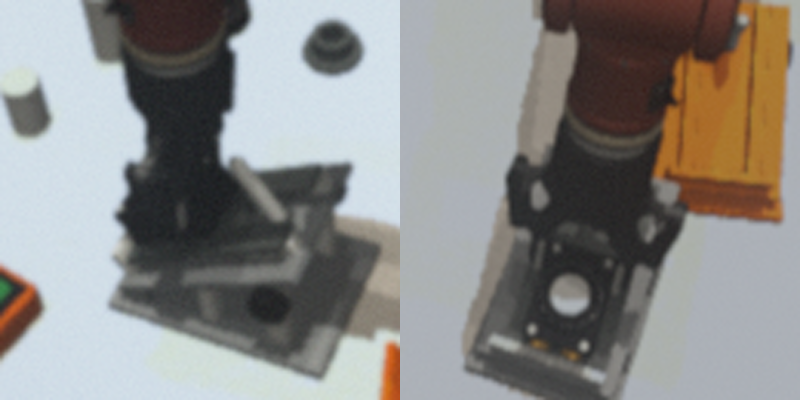

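View pics/w_a10.png

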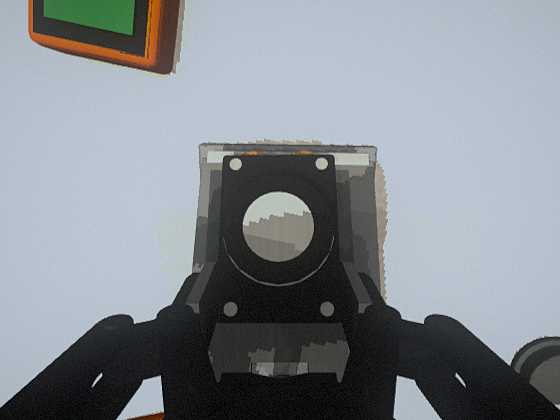

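```bash
python3 -m inch '[[[45,0.02,0.005,-0.005,0],[45,0.04,0.01,-0.015,0],[45,0.04,0.01,-0.015,0]]]' 
python3 - <<'E'
from h import *
s=manip.get_state();print(s['ee_pos'],s['ft_force'],s['wrist_torque'])
E
```

```text
clock: 17.0
ee_pos: [0.5399, 0.2408, 0.0603]
orientation: [-0.02, 0.769, -0.639, 0.003]
ft_force: [-17.4, -4.7, 20.3]
opening: 0.644
[0.53989636 0.2408467  0.06032444] [-17.41483024  -4.72072032  20.28263439] [-1.28799761  2.75143428 -0.66893019]
```

It stopped firmly against the lip: no motion at 17 N. I'll relax, release and rise.

```bash
python3 -m inch '[[[45,-0.015,0,0,0],[60,-0.015,0,0,0],[70,-0.015,0,0,0],[85,-0.015,0,0,0],[85,-0.015,0,0,0]]]' 
python3 -m inch '[[[85,0,0,0.1,0],[85,0,0,0.35,0],[85,0,0,0.7,0],[85,0,0,1,0],[85,0,0,1,0]]]' 
python3 v.py a11.png
```

```text
clock: 17.62
ee_pos: [0.5383, 0.2409, 0.0603]
orientation: [-0.02, 0.769, -0.639, 0.003]
ft_force: [0.5, 0.6, 0.6]
opening: 0.998
clock: 18.25
ee_pos: [0.5417, 0.242, 0.1859]
orientation: [-0.024, 0.769, -0.639, 0.006]
ft_force: [1.2, 0.9, 0.4]
opening: 0.997
[0.5375 0.2407 0.1794] clk 18.4 open 84.58984485976019 F [-0.7  0.1  0.1] T [-0.05  0.02 -0.05] ang -79.5
```

View pics/a11.png

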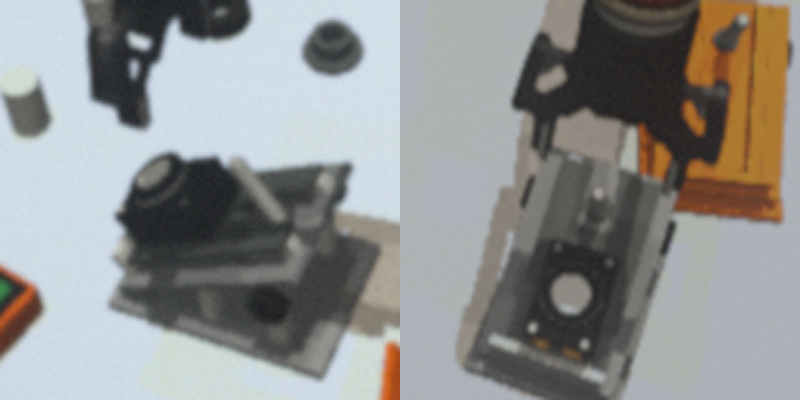

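View pics/w_a11.png

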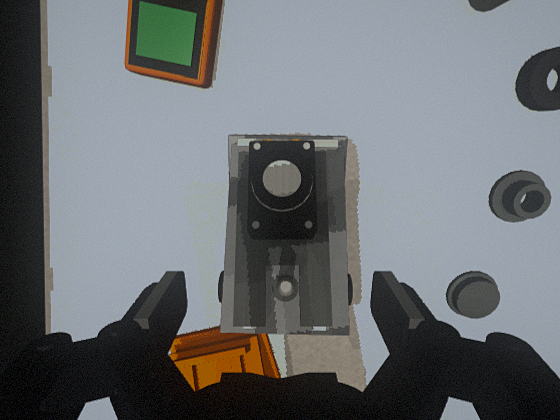

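The gyro is seated with the stud in the notch and its edge at the lip, straight on the cradle. Next is the bushing; first I check the clearance to the rods.

```bash
python3 - <<'E'
from h import *
import pickle
D=pickle.load(open('d0.pkl','rb'));S,T=D['scene'],D['side']
cv2.imwrite('pics/c9.png',np.hstack([cv2.resize(S['color'][265:355,230:310],None,fx=5,fy=5),cv2.resize(T['color'][195:265,145:215],None,fx=5,fy=5)[:, :]][:1]))
cv2.imwrite('pics/c10.png',cv2.resize(T['color'][195:265,145:240],None,fx=6,fy=6))
E
```

```text
(no output)
```

View pics/c9.png

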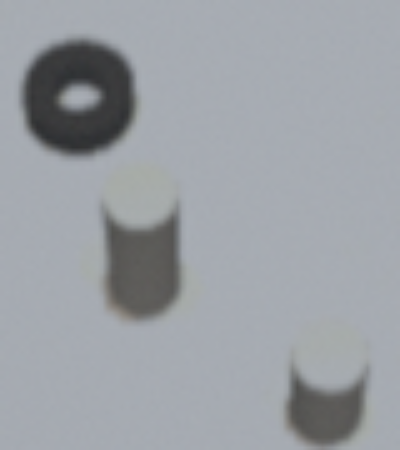

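View pics/c10.png

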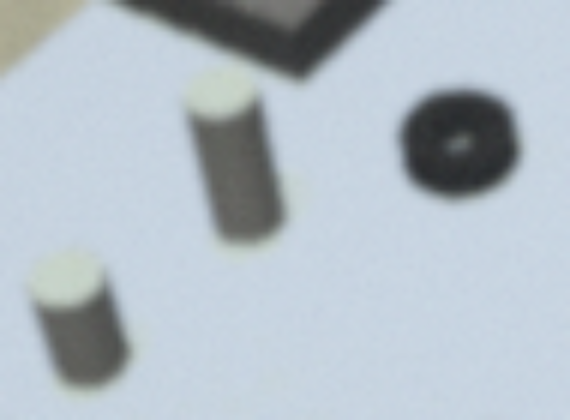

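```bash
python3 - <<'E'
from h import *
import pickle
D=pickle.load(open('d0.pkl','rb'));S,T=D['scene'],D['side']
print('rodA top',onz(S,(230+139/5,265+195/5),.09),onz(T,(145+222/6,195+93/6),.09))
print('rodB top',onz(S,(230+328/5,265+358/5),.06),onz(T,(145+67/6,195+278/6),.06))
print('hole top',onz(S,(230+80/5,265+97/5),.011), 'outer', onz(S,(230+79/5,265+97/5),.011),onz(T,(145+460/6,195+142/6),.011))
s=manip.get_state();print((np.array([.697,-.007,.1])-s['ee_pos'])/.12)
E
```

```text
rodA top [0.7649486  0.08190334 0.09      ] [0.76037184 0.08316007 0.09      ]
rodB top [0.77304648 0.19186984 0.06      ] [0.76774339 0.19210411 0.06      ]
hole top [ 0.6973662  -0.00555731  0.011     ] outer [ 0.6976553  -0.00599776  0.011     ] [ 0.69574071 -0.00664719  0.011     ]
[ 1.3292245  -2.06404618 -0.66154291]
```

```bash
python3 -m inch '[[[85,0.2,-0.3,0,0],[85,0.45,-0.65,0,0],[85,0.65,-1,-0.1,0],[85,0.65,-1,-0.1,0]]]' 
python3 -m inch '[[[85,0.2,-0.3,-0.05,0],[85,0.45,-0.65,-0.1,0],[85,0.67,-1,-0.2,0],[85,0.67,-1,-0.3,0]]]' 
python3 - <<'E'
from h import *
s=manip.get_state();print((np.array([.697,-.0062,.06])-s['ee_pos'])/.12,s['ee_pos'],s['orientation'])
E
```

```text
clock: 18.9
ee_pos: [0.6146, 0.1174, 0.1637]
orientation: [-0.017, 0.767, -0.641, 0.001]
ft_force: [-1.2, 0.5, -0.1]
opening: 0.994
clock: 19.4
ee_pos: [0.6953, -0.0048, 0.1257]
orientation: [-0.016, 0.766, -0.642, 0.0]
ft_force: [-0.6, 0.5, 0.5]
opening: 0.996
[ 0.01432978 -0.01185506 -0.54765784] [ 0.69528043 -0.00477739  0.12571894] [-1.62396114e-02  7.66163147e-01 -6.42440897e-01  3.57219889e-05]
```

```bash
python3 -m inch '[[[85,0.01,-0.01,-0.2,0],[85,0.01,-0.01,-0.4,0],[85,0.01,-0.01,-0.5,0],[85,0.01,-0.01,-0.5,0]]]' 
python3 - <<'E'
from h import *
d=cap('wrist','w5.png');s=manip.get_state();print(s['ee_pos'],s['clock'])
g=cv2.cvtColor(d['color'],cv2.COLOR_BGR2GRAY)
print(proj(d,[.697,-.0062,.011]))
E
```

```text
clock: 19.9
ee_pos: [0.6945, -0.0045, 0.0637]
orientation: [-0.015, 0.767, -0.642, -0.002]
ft_force: [0.1, -0.5, -0.3]
opening: 0.994
[ 0.69587519 -0.00492534  0.06534414] 19.95
[[281.95701592 214.37831466]]
```

View pics/w5.png

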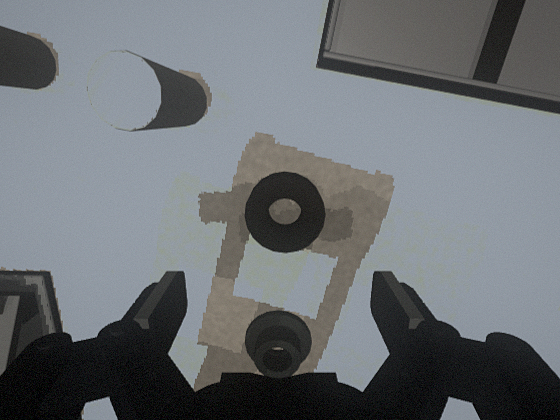

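The bushing is at (285,212), against a predicted (282,214). I'll descend and grip.

```bash
python3 -m inch '[[[85,0.01,-0.01,-0.3,0],[85,0.01,-0.01,-0.6,0],[85,0.01,-0.015,-0.73,0],[85,0.01,-0.015,-0.73,0]]]' 
cat > v2.py <<'E'
from h import *
import sys
f=cap('side');e=cap('scene');s=manip.get_state();o=s['orientation']
print(s['ee_pos'].round(4),'clk',s['clock'],'open',s['opening']*85.4,'F',s['ft_force'].round(1),'T',s['wrist_torque'].round(2),'ang',np.degrees(2*np.arctan2(o[2],o[1])).round(1))
P=s['ee_pos']+np.array([0,0,.04]);L=[]
for d in(f,e):
    u=proj(d,P)[0].astype(int);x=int(np.clip(u[0]-45,0,470));y=int(np.clip(u[1]-50,0,330));L.append(cv2.resize(d['color'][y:y+90,x:x+90],(400,400),interpolation=cv2.INTER_CUBIC));print(x,y)
cv2.imwrite('pics/'+sys.argv[1],np.hstack(L))
E
python3 v2.py b1.png
```

```text
clock: 20.45
ee_pos: [0.6965, -0.0065, -0.0228]
orientation: [-0.016, 0.766, -0.642, -0.001]
ft_force: [0.4, -0.4, 0.3]
opening: 1.0
[ 0.6987 -0.0068 -0.0203] clk 20.55 open 85.13877321241722 F [-0.3  0.1  1. ] T [-0.01 -0.02 -0.02] ang -79.9
175 166
200 232
```

View pics/b1.png

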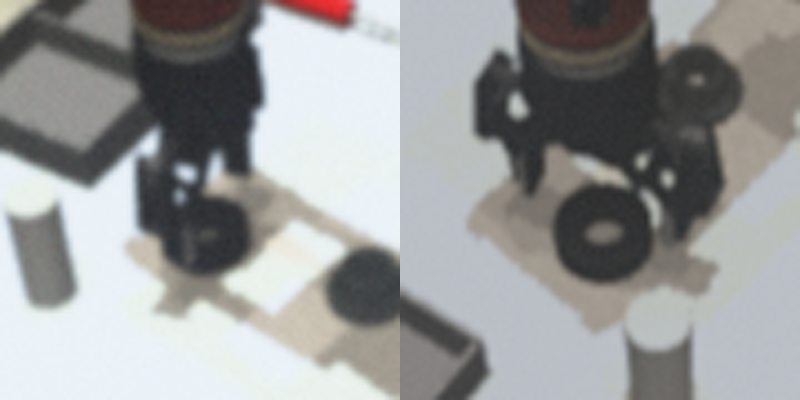

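```bash
python3 -m inch '[[[52,0,0,-0.02,0],[52,0,0,-0.02,0],[52,0,0,-0.02,0],[52,0,0,-0.02,0],[52,0,0,-0.02,0]]]' 25
python3 -m inch '[[[52,0,0,0.15,0],[52,0,0,0.4,0],[52,0,0,0.7,0],[52,0,0,1,0],[52,0,0,1,0]]]' 
python3 v2.py b2.png
```

```text
clock: 21.18
ee_pos: [0.7005, -0.008, -0.0207]
orientation: [-0.017, 0.766, -0.642, 0.003]
ft_force: [0.1, -2.9, 4.6]
opening: 0.608
clock: 21.8
ee_pos: [0.7042, -0.0078, 0.1053]
orientation: [-0.02, 0.766, -0.642, 0.006]
ft_force: [0.6, 0.0, 0.4]
opening: 0.606
[ 0.7005 -0.0076  0.1   ] clk 21.9 open 51.974572647045655 F [ 0.7  0.2 -0.7] T [0.   0.03 0.02] ang -79.9
171 135
196 205
```

View pics/b2.png

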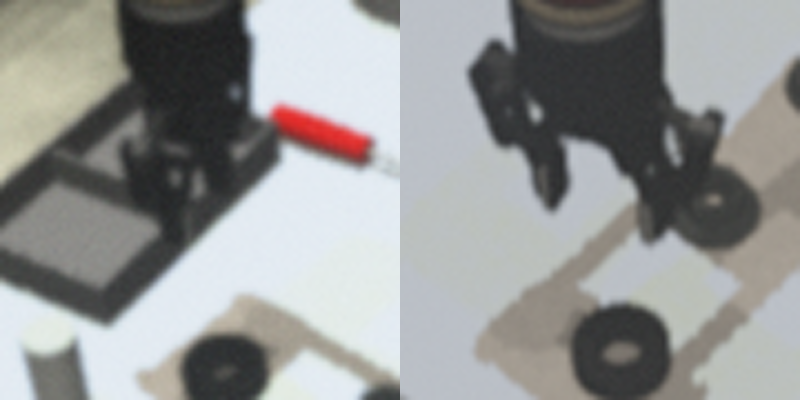

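The jaws closed above the ring at TCP z=-0.021, so the tips really sit about 43 mm behind the reported TCP. I'll re-measure the ring and go about 15 mm lower.

```bash
python3 - <<'E'
from h import *
d=cap('wrist','w6.png');e=cap('scene');s=manip.get_state()
g=cv2.cvtColor(d['color'],cv2.COLOR_BGR2GRAY)
m=(g[120:262,200:360]<75).astype(np.uint8)
for c in cv2.findContours(m,cv2.RETR_EXTERNAL,cv2.CHAIN_APPROX_NONE)[0]:
    if cv2.contourArea(c)>800:
        r=cv2.boundingRect(c);u=(200+r[0]+r[2]/2-.5,120+r[1]+r[3]/2-.5);print(r,u,onz(d,u,.016))
g=cv2.cvtColor(e['color'],cv2.COLOR_BGR2GRAY);m=(g[270:300,230:265]<90).astype(np.uint8)
for c in cv2.findContours(m,cv2.RETR_EXTERNAL,cv2.CHAIN_APPROX_NONE)[0]:
    r=cv2.boundingRect(c);print(r,onz(e,(230+r[0]+r[2]/2-.5,270+r[1]+r[3]/2-.5),.011))
E
```

```text
(45, 52, 70, 71) (279.5, 207.0) [ 0.70053961 -0.00752654  0.016     ]
(5, 4, 22, 22) [ 0.69833943 -0.00647777  0.011     ]
```

View pics/w6.png

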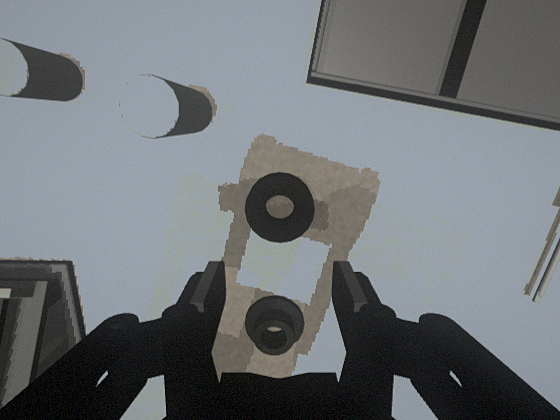

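```bash
python3 -m inch '[[[85,0,0,-0.1,0],[85,0,0,-0.2,0],[85,0,0,-0.4,0],[85,0,0,-0.7,0],[85,0,0,-0.7,0]]]'
python3 -m inch '[[[85,0,0,-0.2,0],[85,0,0,-0.35,0],[85,0,0,-0.42,0],[85,0,0,-0.42,0]]]'
python3 v2.py b3.png
```

```text
clock: 22.62
ee_pos: [0.6936, -0.007, 0.0074]
orientation: [-0.013, 0.766, -0.642, -0.004]
ft_force: [-0.2, -0.4, 0.1]
opening: 0.99
clock: 23.12
ee_pos: [0.6934, -0.0069, -0.0434]
orientation: [-0.013, 0.766, -0.642, -0.004]
ft_force: [0.0, 0.3, -0.1]
opening: 0.999
[ 0.6946 -0.0071 -0.042 ] clk 23.225 open 85.07420247234275 F [-0.  -0.2 -0.4] T [ 0.01 -0.01  0.  ] ang -79.9
177 171
201 236
```

View pics/b3.png

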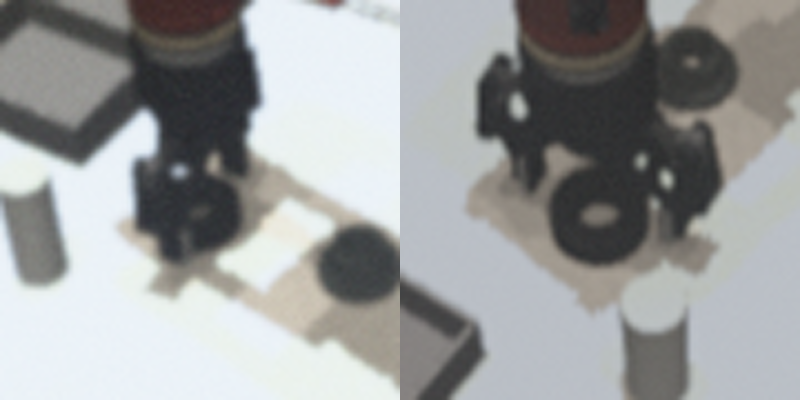

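```bash
python3 - <<'E'
from h import *
f=cap('side');e=cap('scene');print(tri(f,(177+182*.225,171+258*.225),e,(201+278*.225,236+237*.225)))
E
python3 -m inch '[[[85,0.04,0,0.05,0],[85,0.04,0,0.05,0],[52,0.04,0,0.05,0],[52,0.04,0,0.05,0],[52,0.04,0,0.05,0]]]' 25
python3 -m inch '[[[52,0,0,0,0],[52,0,0,0,0]]]' 25
python3 v2.py b4.png
```

```text
(array([0.68134823, 0.03686759, 0.00834649]), np.float64(0.007281819553122307))
clock: 23.95
ee_pos: [0.6998, -0.0071, -0.0354]
orientation: [-0.014, 0.766, -0.642, -0.003]
ft_force: [-0.0, 0.1, 1.5]
opening: 0.673
clock: 24.2
ee_pos: [0.6998, -0.0071, -0.0354]
orientation: [-0.014, 0.766, -0.642, -0.003]
ft_force: [0.3, -0.1, 1.6]
opening: 0.676
[ 0.6998 -0.0071 -0.0354] clk 24.3 open 58.12241994705277 F [-0.7  0.1  1. ] T [ 0.02  0.01 -0.01] ang -79.9
175 169
200 236
```

View pics/b4.png

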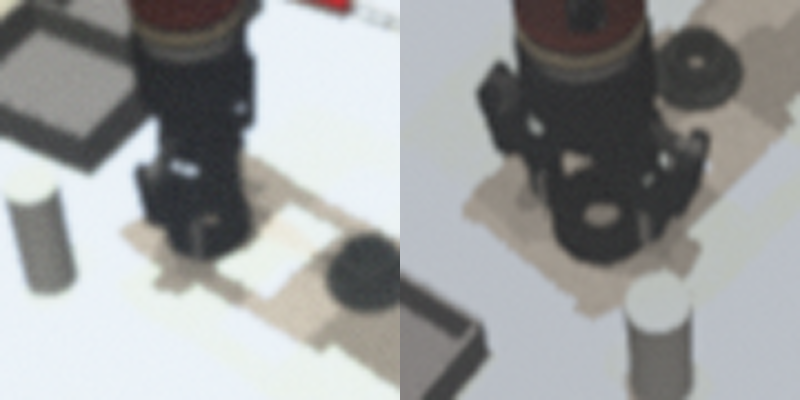

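The ring is gripped at 58 mm. I'll lift and carry it to above the stud.

```bash
python3 -m inch '[[[52,0,0,0.15,0],[52,0,0,0.4,0],[52,0,0,0.7,0],[52,0,0,1,0],[52,0,0,1,0]]]' 
python3 -m inch '[[[52,-0.25,0.25,0.2,0],[52,-0.5,0.5,0.4,0],[52,-0.8,0.8,0.5,0],[52,-0.9,0.98,0.6,0],[52,-0.9,0.98,0.6,0]]]' 
python3 - <<'E'
from h import *
s=manip.get_state();print((np.array([.4934,.2285,.145])-s['ee_pos'])/.12,s['ee_pos'],s['opening']*85.4,s['ft_force'])
E
```

```text
clock: 24.92
ee_pos: [0.7037, -0.0076, 0.0906]
orientation: [-0.017, 0.766, -0.642, 0.002]
ft_force: [-0.1, -0.8, 0.2]
opening: 0.675
clock: 25.55
ee_pos: [0.5947, 0.1115, 0.1626]
orientation: [-0.017, 0.767, -0.641, 0.001]
ft_force: [-0.7, -0.2, -0.3]
opening: 0.677
[-0.84384105  0.97463392 -0.14705594] [0.59466093 0.11154393 0.16264671] 57.83680251238634 [-0.72561419 -0.19734134 -0.2769945 ]
```

```bash
python3 -m inch '[[[52,-0.2,0.25,0.05,0],[52,-0.45,0.5,0.05,0],[52,-0.7,0.8,0.05,0],[52,-0.84,0.97,0.05,0],[52,-0.84,0.97,0.05,0]]]' 
cat > v.py <<'E'
from h import *
import sys
f=cap('side');e=cap('scene');w=cap('wrist');s=manip.get_state();o=s['orientation']
print(s['ee_pos'].round(4),'clk',s['clock'],'open',s['opening']*85.4,'F',s['ft_force'].round(1),'T',s['wrist_torque'].round(2),'ang',np.degrees(2*np.arctan2(o[2],o[1])).round(1))
A=cv2.resize(f['color'][220:320,170:270],(400,400),interpolation=cv2.INTER_CUBIC);B=cv2.resize(e['color'][185:285,315:415],(400,400),interpolation=cv2.INTER_CUBIC)
cv2.imwrite('pics/'+sys.argv[1],np.hstack([A,B]));cv2.imwrite('pics/w_'+sys.argv[1],w['color'])
E
python3 v.py b5.png
```

```text
clock: 26.18
ee_pos: [0.4926, 0.2282, 0.1672]
orientation: [-0.016, 0.768, -0.64, 0.001]
ft_force: [-0.4, -0.3, -0.3]
opening: 0.678
[0.4945 0.2269 0.168 ] clk 26.325 open 58.16727252376007 F [-0.1 -0.5 -0.1] T [ 0.03 -0.    0.01] ang -79.8
```

View pics/b5.png

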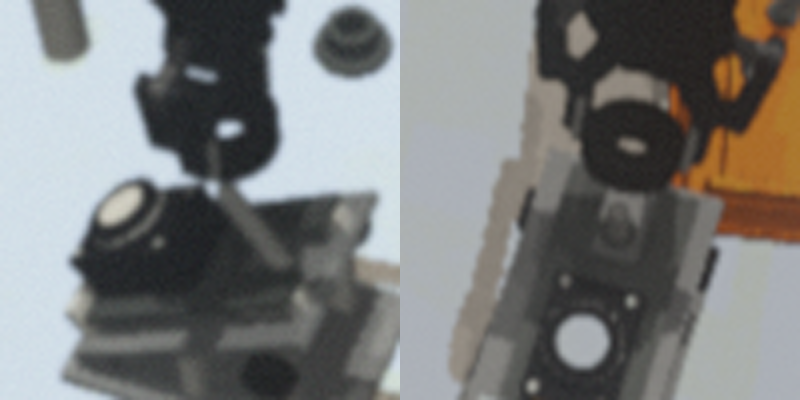

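View pics/w_b5.png

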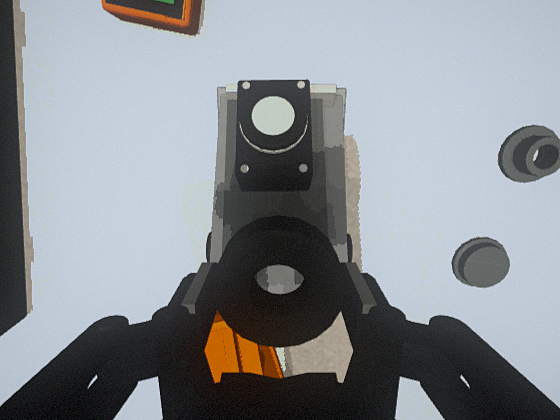

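```bash
python3 - <<'E'
from h import *
f=cap('side');e=cap('scene')
print(tri(f,(227.2,252),e,(372.4,221.1)), onz(f,(227.2,252),.214),onz(e,(372.4,221.1),.214))
print('ring',onz(e,(315+235/4,185+145/4),.214), onz(f,(170+227/4,220+127/4),.214))
print('proj stud',proj(f,[.496,.2287,.16]),proj(e,[.496,.2287,.16]))
E
```

```text
(array([0.48956254, 0.22520973, 0.21173873]), np.float64(0.0004454522996137319)) [0.48826984 0.2264297  0.214     ] [0.49168838 0.22594765 0.214     ]
ring [0.49037143 0.22880883 0.214     ] [0.4895472  0.22633503 0.214     ]
proj stud [[225.99196061 266.69550402]] [[369.09974252 237.11682435]]
```

```bash
python3 -m inch '[[[52,0.02,0.01,-0.1,0],[52,0.02,0.01,-0.25,0],[52,0.02,0.01,-0.35,0],[52,0.01,0.01,-0.4,0],[52,0.01,0.01,-0.4,0]]]' 
python3 v.py b6.png
```

```text
clock: 27.05
ee_pos: [0.4951, 0.2279, 0.1193]
orientation: [-0.016, 0.767, -0.642, 0.001]
ft_force: [-0.5, -0.3, -1.3]
opening: 0.677
[0.4964 0.2283 0.1209] clk 27.2 open 57.62990930310849 F [ 0.6  0.9 -1.1] T [ 0.04 -0.03  0.01] ang -79.8
```

View pics/b6.png

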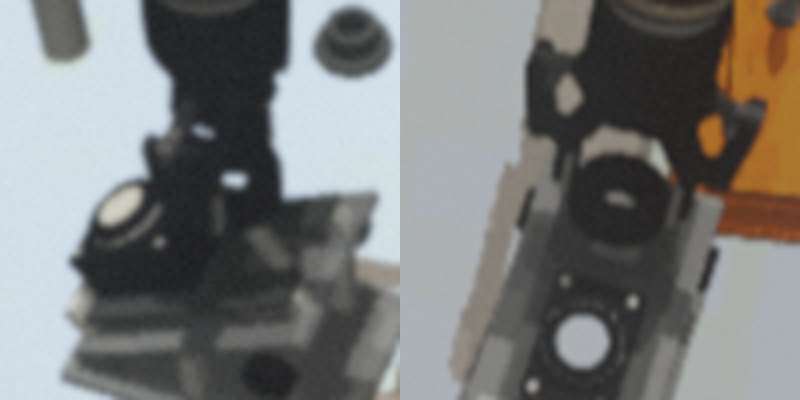

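View pics/w_b6.png

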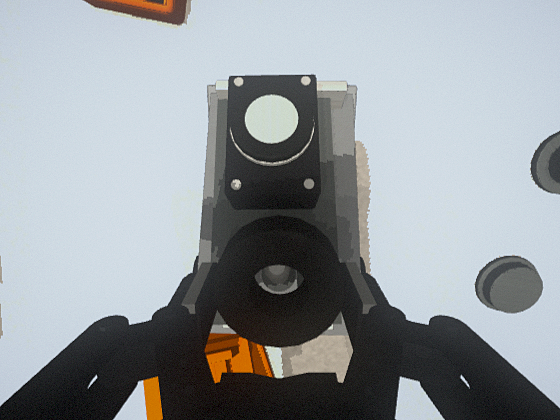

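The stud tip shows inside the hole at (278,272) with no contact force. I'll lower further.

```bash
python3 -m inch '[[[52,-0.01,0,-0.03,0],[52,-0.015,0,-0.06,0],[52,-0.02,0,-0.1,0],[52,-0.02,0,-0.1,0]]]' 
python3 v.py b7.png
```

```text
clock: 27.7
ee_pos: [0.4933, 0.2282, 0.1082]
orientation: [-0.017, 0.767, -0.642, 0.002]
ft_force: [-0.3, 0.3, -1.0]
opening: 0.675
[0.4941 0.2283 0.109 ] clk 27.85 open 57.20289869807791 F [ 0.4 -0.3 -0.8] T [0.01 0.02 0.01] ang -79.8
```

View pics/w_b7.png

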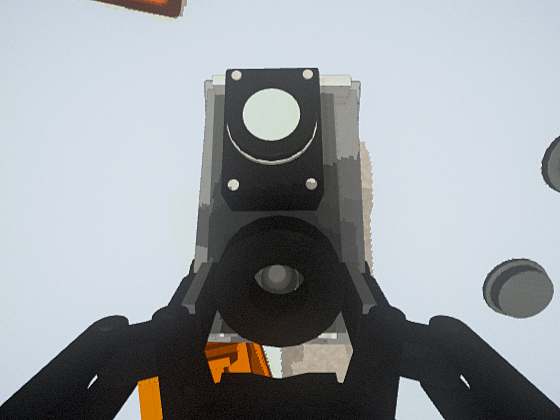

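```bash
python3 -m inch '[[[52,-0.01,0,-0.02,0],[52,-0.02,0,-0.04,0],[52,-0.03,-0.005,-0.06,0],[52,-0.03,-0.005,-0.06,0]]]' 20
python3 v.py b8.png
```

```text
clock: 28.35
ee_pos: [0.4904, 0.2278, 0.1016]
orientation: [-0.017, 0.767, -0.642, 0.002]
ft_force: [0.8, -0.2, -1.4]
opening: 0.676
[0.4904 0.2277 0.1018] clk 28.5 open 57.60923929908015 F [-0.3  0.4 -0.4] T [-0.01 -0.03 -0.02] ang -79.8
```

View pics/b8.png

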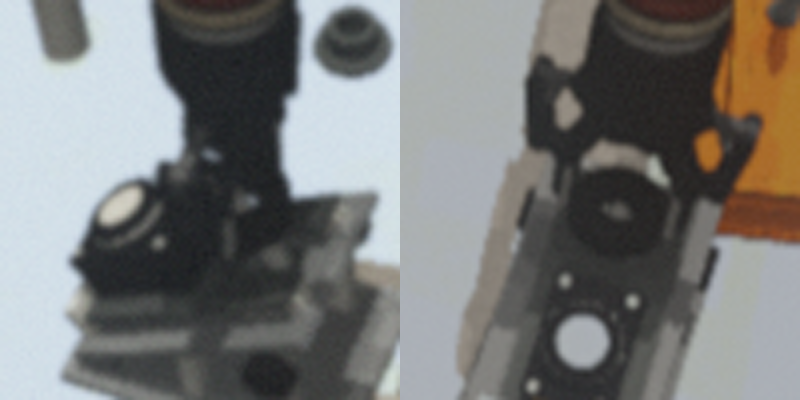

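View pics/w_b8.png

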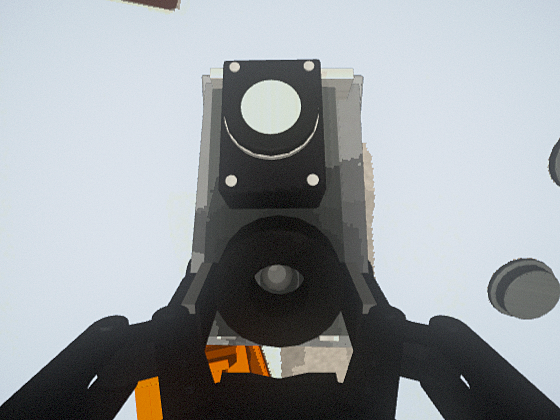

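```bash
python3 -m inch '[[[52,-0.01,0,-0.02,0],[52,-0.02,-0.005,-0.04,0],[52,-0.03,-0.005,-0.06,0],[52,-0.035,-0.005,-0.07,0],[52,-0.035,-0.005,-0.07,0]]]' 20
python3 v.py b9.png
```

```text
clock: 29.12
ee_pos: [0.4902, 0.2282, 0.0965]
orientation: [-0.021, 0.767, -0.642, 0.004]
ft_force: [4.4, 2.4, 6.7]
opening: 0.677
[0.4902 0.2282 0.0965] clk 29.275 open 57.807881557024096 F [4.9 1.2 6.5] T [ 0.22 -0.64  0.02] ang -79.8
```

View pics/b9.png

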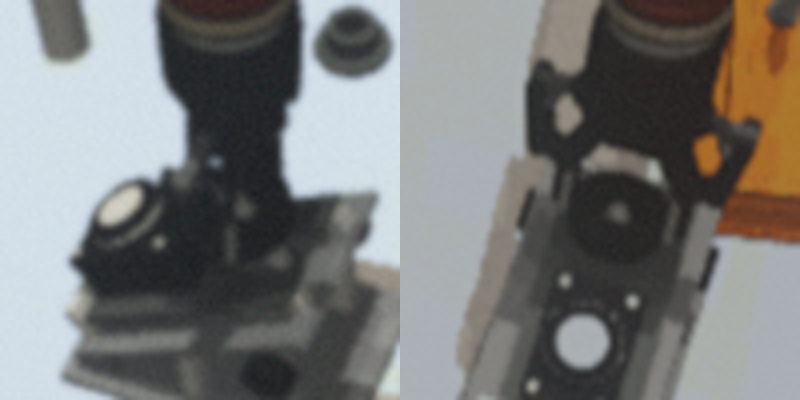

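View pics/w_b9.png

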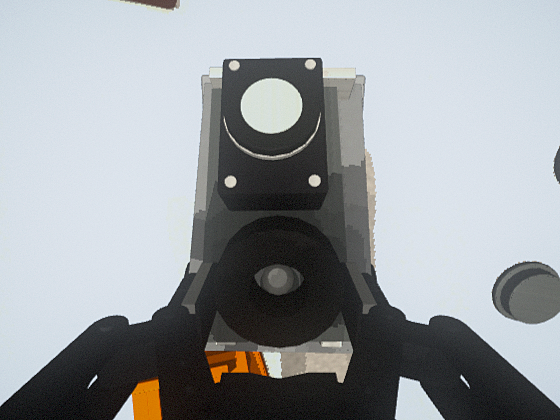

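The tip is fully through the ring and I now feel contact. I'll release so the ring drops along the stud.

```bash
python3 -m inch '[[[60,0.01,0,0.01,0],[75,0.01,0,0.01,0],[85,0.01,0,0.01,0],[85,0.01,0,0.01,0]]]' 20
python3 -m inch '[[[85,0,0,0.1,0],[85,0,0,0.4,0],[85,0,0,0.8,0],[85,0,0,0.8,0]]]' 
python3 v.py b10.png
```

```text
clock: 29.78
ee_pos: [0.4904, 0.2279, 0.0969]
orientation: [-0.02, 0.767, -0.642, 0.004]
ft_force: [0.3, 0.1, 0.1]
opening: 0.996
clock: 30.28
ee_pos: [0.4944, 0.2292, 0.1995]
orientation: [-0.025, 0.767, -0.641, 0.007]
ft_force: [0.9, -0.0, -0.2]
opening: 0.999
[0.49   0.2278 0.1927] clk 30.425 open 84.92257541725985 F [-0.3  0.2 -0.3] T [-0.07  0.01  0.03] ang -79.8
```

View pics/b10.png

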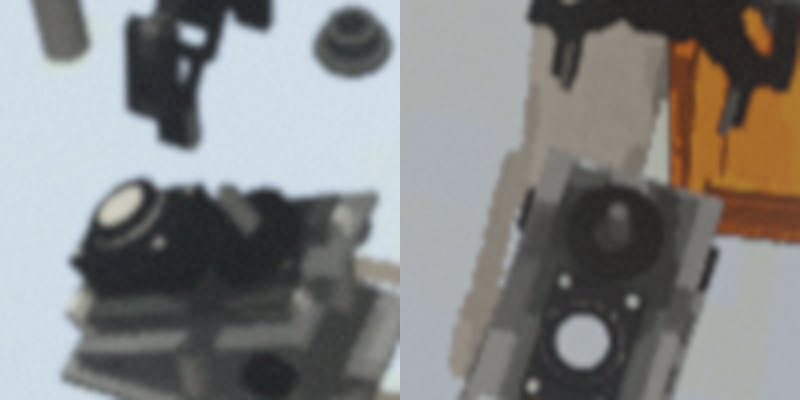

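View pics/w_b10.png

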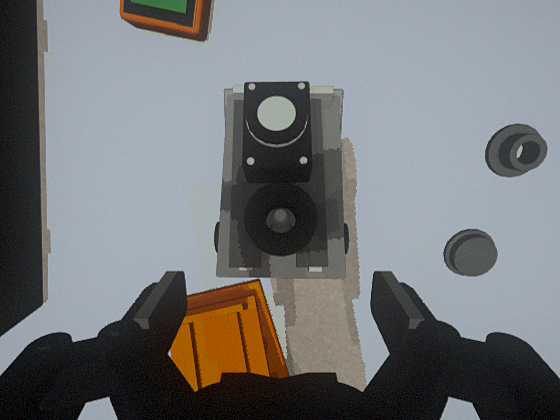

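The bushing dropped down the stud. I'll check that it lies flat by overlaying its home outline on the picture.

```bash
cat > ov.py <<'E'
from h import *
import sys
O=np.array([.578,.244,.045]);a=np.radians(190.4);c,s_=np.cos(np.pi/6),.5
xh=np.array([np.cos(a),np.sin(a),0]);Z=np.array([0,0,1.])
cx=xh*c+Z*s_; cz=-xh*s_+Z*c; cy=np.cross(cz,cx)
def P(x,y,z): return O+(cx*x+cy*y+cz*z)/1000
def circ(r,z,x=130): return [P(x+r*np.cos(t),r*np.sin(t),z) for t in np.linspace(0,6.28,73)]
def show(fn,rings):
    L=[]
    for n,(x,y,w) in dict(side=(190,240,80),scene=(325,205,80)).items():
        d=cap(n);k=5
        im=cv2.convertScaleAbs(cv2.resize(d['color'][y:y+w,x:x+w],None,fx=k,fy=k,interpolation=cv2.INTER_CUBIC),alpha=1.6,beta=10)
        for r,z,xx,col in rings:
            u=(proj(d,circ(r,z,xx))-[x,y]+.5)*k
            cv2.polylines(im,[u.astype(np.int32)],True,col,1)
        L.append(im)
    cv2.imwrite('pics/'+fn,np.hstack(L))
E
python3 -c "
from ov import *
show('o1.png',[(30,28,126,(0,255,0)),(30,6,126,(0,255,255)),(7,58,130,(0,0,255))])"
```

```text
(no output)
```

View pics/o1.png

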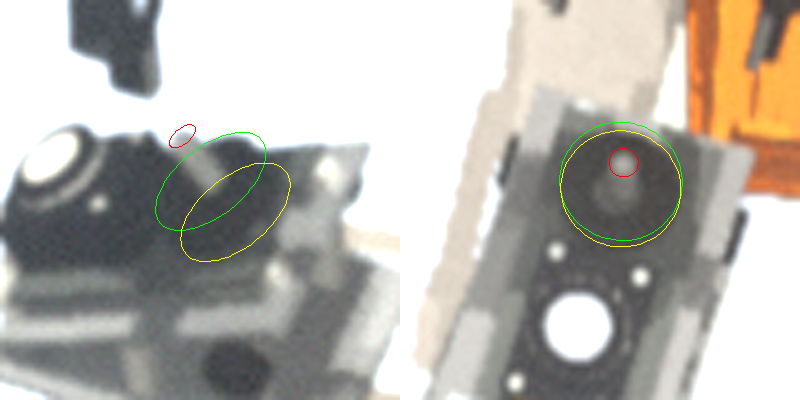

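The bushing matches its home outline, so it lies flat. Next, the collar.

```bash
python3 - <<'E'
from h import *
import pickle
D=pickle.load(open('d0.pkl','rb'));S,T=D['scene'],D['side']
print(onz(S,(266.4,248.3),.028),onz(T,(257.9,225.8),.028))
s=manip.get_state();print((np.array([.577,-.021,.1])-s['ee_pos'])/.12)
E
```

```text
[ 0.57980985 -0.01973475  0.028     ] [ 0.57424206 -0.02272217  0.028     ]
[ 0.73174604 -2.0710335  -0.7610111 ]
```

```bash
python3 -m inch '[[[85,0.1,-0.3,0,0],[85,0.2,-0.65,0,0],[85,0.36,-1,0,0],[85,0.36,-1,-0.1,0]]]' 
python3 -m inch '[[[85,0.1,-0.3,-0.1,0],[85,0.2,-0.65,-0.3,0],[85,0.36,-1,-0.5,0],[85,0.36,-1,-0.7,0],[85,0.36,-1,-0.7,0]]]' 
python3 - <<'E'
from h import *
d=cap('wrist','w7.png');s=manip.get_state();print(s['ee_pos'],s['orientation'])
E
```

```text
clock: 31.02
ee_pos: [0.5335, 0.105, 0.1788]
orientation: [-0.019, 0.765, -0.643, 0.003]
ft_force: [-0.5, -0.2, -0.4]
opening: 0.996
clock: 31.65
ee_pos: [0.5729, -0.014, 0.0906]
orientation: [-0.016, 0.765, -0.643, -0.001]
ft_force: [-0.2, -0.1, 0.3]
opening: 0.993
[ 0.57445104 -0.01389865  0.09249608] [-0.01734103  0.76561277 -0.6430672   0.00097737]
```

View pics/w7.png

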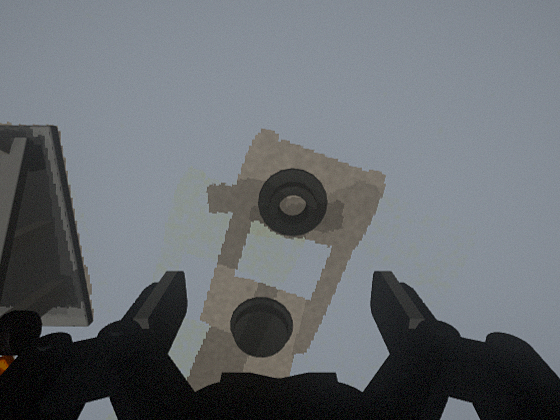

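```bash
python3 - <<'E'
from h import *
d=cap('wrist');s=manip.get_state()
a=onz(d,(293,202),.006);b=onz(d,(292.5,205),.028);print(a,b)
t=(a+b)/2;t[2]=-.028;print((t-s['ee_pos'])/.12)
E
```

```text
[ 0.58009118 -0.02448952  0.006     ] [ 0.5830238  -0.02300959  0.028     ]
[ 0.04830214 -0.08148929 -1.01686972]
```

```bash
python3 -m inch '[[[85,0.045,-0.075,-0.2,0],[85,0.045,-0.075,-0.5,0],[85,0.045,-0.075,-0.8,0],[85,0.045,-0.075,-0.98,0],[85,0.045,-0.075,-0.98,0]]]' 
python3 v2.py k1.png
```

```text
clock: 32.38
ee_pos: [0.5798, -0.0217, -0.0244]
orientation: [-0.017, 0.766, -0.642, 0.001]
ft_force: [-0.6, 1.0, 0.3]
opening: 0.992
[ 0.5825 -0.0225 -0.022 ] clk 32.475 open 85.1127030948815 F [ 0.5 -0.  -0.1] T [-0.02  0.02 -0.03] ang -80.0
210 177
220 200
```

View pics/k1.png

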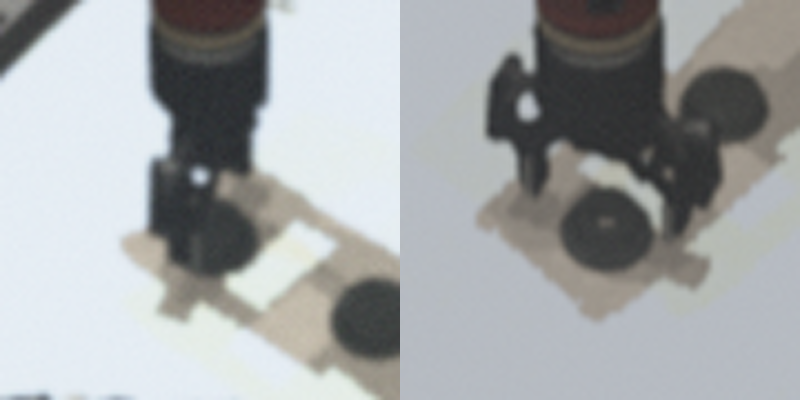

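```bash
python3 -m inch '[[[85,-0.01,0,-0.03,0],[30,-0.01,0,-0.03,0],[30,-0.01,0,-0.03,0],[30,-0.01,0,-0.03,0],[30,-0.01,0,-0.03,0]]]' 25
python3 -m inch '[[[30,0,0,0,0],[30,0,0,0,0],[30,0,0,0,0]]]' 
python3 v2.py k2.png
```

```text
clock: 33.1
ee_pos: [0.5817, -0.0225, -0.025]
orientation: [-0.019, 0.766, -0.642, 0.004]
ft_force: [-1.0, 0.6, 3.8]
opening: 0.446
clock: 33.48
ee_pos: [0.5817, -0.0225, -0.025]
orientation: [-0.019, 0.766, -0.643, 0.004]
ft_force: [-0.6, 1.4, 3.2]
opening: 0.449
[ 0.5817 -0.0225 -0.025 ] clk 33.575 open 38.046541407190425 F [-0.7  0.8  2.4] T [ 0.05  0.06 -0.03] ang -80.0
210 177
220 201
```

View pics/k2.png

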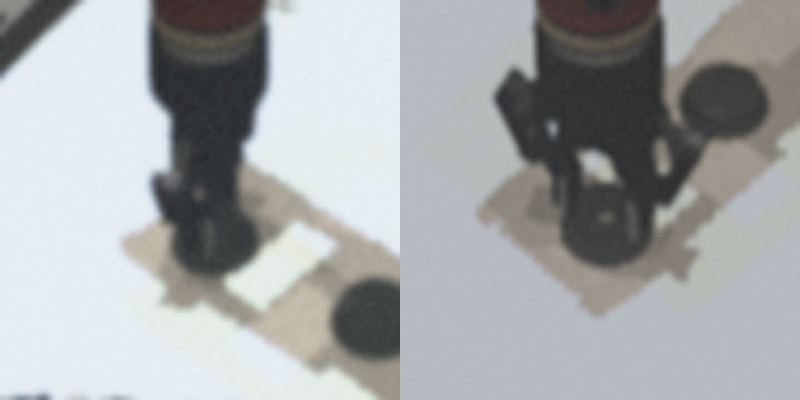

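The hub is gripped at 38 mm. I'll lift and carry it.

```bash
python3 -m inch '[[[30,0,0,0.15,0],[30,0,0,0.4,0],[30,0,0,0.7,0],[30,0,0,1,0],[30,0,0,1,0]]]' 30
python3 -m inch '[[[30,-0.05,0.1,0.25,0],[30,-0.12,0.35,0.5,0],[30,-0.2,0.65,0.7,0],[30,-0.34,1,0.85,0],[30,-0.34,1,0.85,0]]]' 
python3 - <<'E'
from h import *
s=manip.get_state();print((np.array([.4965,.2285,.17])-s['ee_pos'])/.12,s['ee_pos'],s['opening']*85.4,s['ft_force'])
E
```

```text
clock: 34.2
ee_pos: [0.5852, -0.0232, 0.0995]
orientation: [-0.021, 0.766, -0.642, 0.007]
ft_force: [-0.0, 0.4, -2.4]
opening: 0.442
clock: 34.83
ee_pos: [0.5434, 0.0994, 0.2017]
orientation: [-0.022, 0.767, -0.641, 0.007]
ft_force: [0.5, -0.2, -2.2]
opening: 0.448
[-0.39058795  1.07622277 -0.26432572] [0.54337055 0.09935327 0.20171909] 38.22726692330647 [ 0.51627653 -0.18196692 -2.19604926]
```

```bash
python3 -m inch '[[[30,-0.1,0.25,0,0],[30,-0.2,0.5,0,0],[30,-0.3,0.8,0,0],[30,-0.39,1,-0.1,0],[30,-0.39,1,-0.15,0]]]' 
python3 -m inch '[[[30,0,0.07,0,0],[30,0,0.07,0,0]]]'
python3 v.py k3.png
```

```text
clock: 35.45
ee_pos: [0.4944, 0.2195, 0.1808]
orientation: [-0.019, 0.768, -0.64, 0.006]
ft_force: [-0.0, -0.6, -1.9]
opening: 0.449
clock: 35.7
ee_pos: [0.4945, 0.2274, 0.1801]
orientation: [-0.019, 0.768, -0.64, 0.006]
ft_force: [0.0, -0.6, -1.4]
opening: 0.443
[0.4951 0.2273 0.1812] clk 35.85 open 37.88140267136855 F [-0.2  0.  -2. ] T [-0.03 -0.02 -0.02] ang -79.7
```

View pics/k3.png

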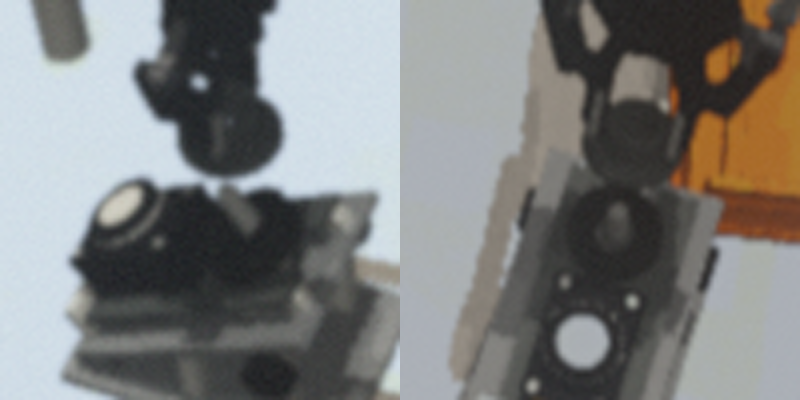

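View pics/w_k3.png

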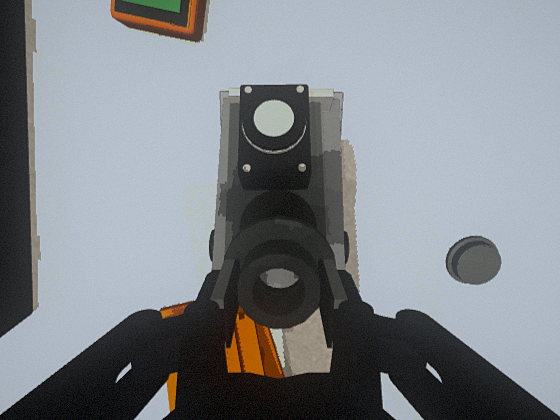

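```bash
python3 - <<'E'
from h import *
f=cap('side');e=cap('scene');w=cap('wrist');s=manip.get_state();print(s['ee_pos'])
print(onz(f,(227.6,254.1),.210),onz(e,(373.6,220.),.210), tri(f,(227.6,254.1),e,(373.6,220.)))
print('hub hole wrist',onz(w,(279,282),.234))
E
```

```text
[0.49490681 0.22754969 0.18123558]
[0.48628674 0.22833911 0.21      ] [0.48344692 0.2259399  0.21      ] (array([0.48551005, 0.22760578, 0.21134532]), np.float64(0.002801755788978526))
hub hole wrist [0.49642511 0.22614492 0.234     ]
```

```bash
python3 -m inch '[[[30,0.01,0,-0.1,0],[30,0.02,0.005,-0.25,0],[30,0.02,0.005,-0.35,0],[30,0.02,0.005,-0.35,0]]]' 
python3 v.py k4.png
```

```text
clock: 36.5
ee_pos: [0.4955, 0.2276, 0.1367]
orientation: [-0.018, 0.768, -0.64, 0.005]
ft_force: [-0.2, -1.0, -1.3]
opening: 0.446
[0.4976 0.2283 0.1395] clk 36.65 open 37.93124513894728 F [ 0.2  1.1 -1.7] T [-0.04  0.02 -0.01] ang -79.6
```

View pics/k4.png

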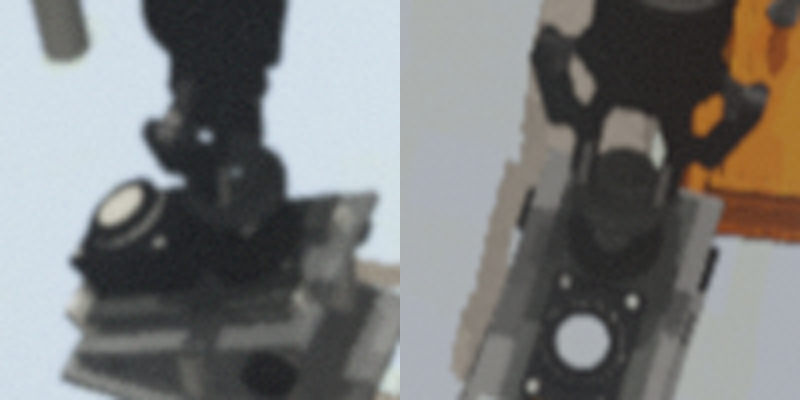

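View pics/w_k4.png

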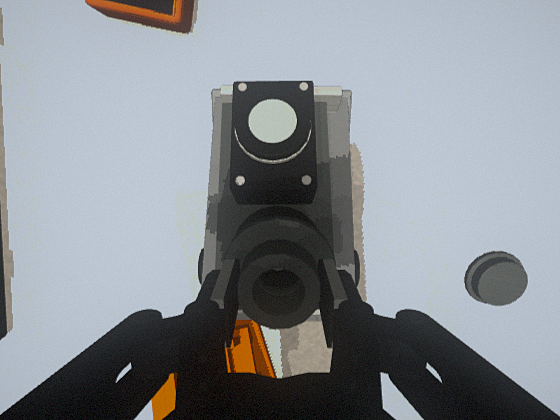

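```bash
python3 - <<'E'
from h import *
w=cv2.imread('pics/w_k4.png');k=cv2.imread('pics/w_k3.png')
f=lambda im:cv2.convertScaleAbs(cv2.resize(im[190:340,205:355],(400,400),interpolation=cv2.INTER_CUBIC),alpha=2.6,beta=10)
cv2.imwrite('pics/k4z.png',np.hstack([f(w),f(k)]))
d=cap('wrist');print(proj(d,[.496,.2287,.16]))
E
```

```text
[[275.68652803 258.59587787]]
```

View pics/k4z.png

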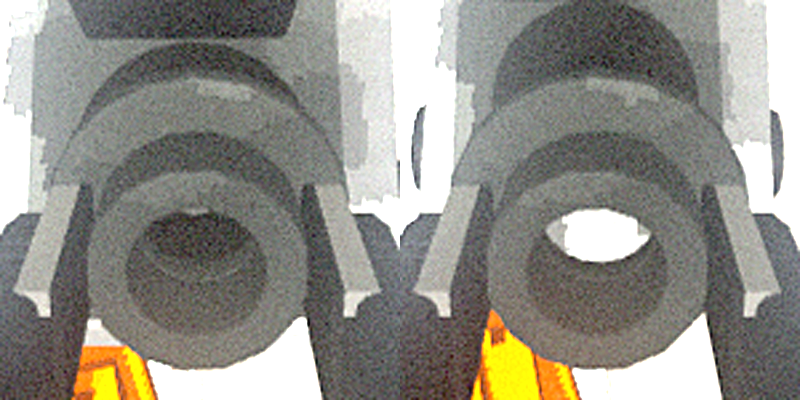

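Only a sliver of the stud tip shows at the downhill rim of the hole, so the collar is about 6–8 mm too far uphill. I'll shift it.

```bash
python3 -m inch '[[[30,0.025,0.005,0,0],[30,0.05,0.01,0,0],[30,0.05,0.01,0,0]]]' 
cat > z.py <<'E'
from h import *
import sys
d=cap('wrist');s=manip.get_state();print(s['ee_pos'].round(4),s['clock'],s['ft_force'].round(1))
cv2.imwrite('pics/'+sys.argv[1],cv2.convertScaleAbs(cv2.resize(d['color'][190:340,205:355],(500,500),interpolation=cv2.INTER_CUBIC),alpha=2.6,beta=10))
E
python3 z.py k5.png
```

```text
clock: 37.08
ee_pos: [0.5045, 0.2297, 0.1403]
orientation: [-0.021, 0.768, -0.64, 0.007]
ft_force: [-0.0, -0.1, -3.1]
opening: 0.45
[0.5041 0.2296 0.14  ] 37.125 [ 0.3  0.2 -2.4]
```

View pics/k5.png

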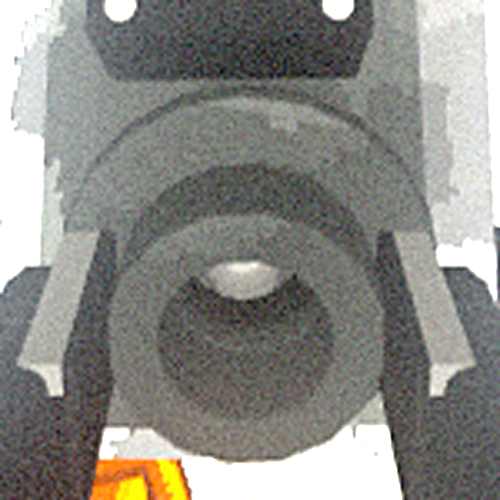

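The tip is now inside the hole at (243,280) in the zoomed view, about 2 mm downhill of centre, as intended. I'll lower with a slight uphill drift.

```bash
python3 -m inch '[[[30,0,0,-0.03,0],[30,-0.01,0,-0.07,0],[30,-0.015,0,-0.1,0],[30,-0.02,0,-0.13,0],[30,-0.02,0,-0.13,0]]]' 
python3 z.py k6.png
```

```text
clock: 37.75
ee_pos: [0.5012, 0.2295, 0.1239]
orientation: [-0.02, 0.768, -0.64, 0.006]
ft_force: [0.0, 0.4, -1.3]
opening: 0.444
[0.5014 0.2296 0.1242] 37.8 [-0.8  0.5 -1.7]
```

View pics/k6.png

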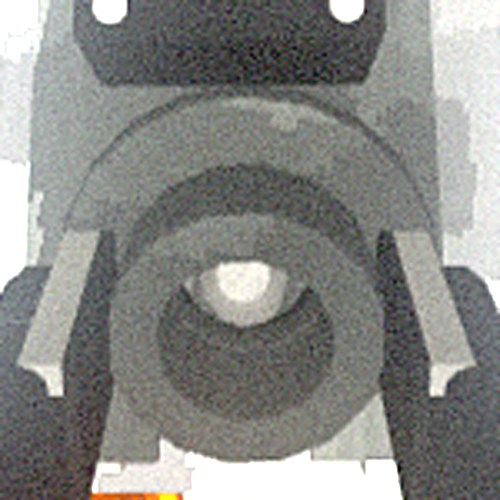

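```bash
python3 -m inch '[[[30,-0.01,0,-0.02,0],[30,-0.02,0,-0.04,0],[30,-0.03,-0.005,-0.06,0],[30,-0.03,-0.005,-0.06,0]]]' 20
python3 z.py k7.png; python3 v.py k8.png
```

```text
clock: 38.3
ee_pos: [0.4997, 0.2297, 0.1191]
orientation: [-0.022, 0.768, -0.64, 0.008]
ft_force: [0.5, 0.6, 4.2]
opening: 0.444
[0.4997 0.2297 0.119 ] 38.35 [ 0.8 -0.2  4.8]
[0.4997 0.2297 0.119 ] clk 38.5 open 38.28222619680995 F [1.2 0.9 5.7] T [ 0.11  0.09 -0.02] ang -79.7
```

View pics/k7.png

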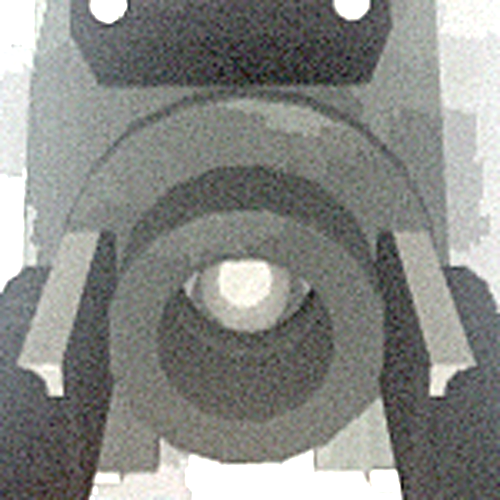

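View pics/k8.png

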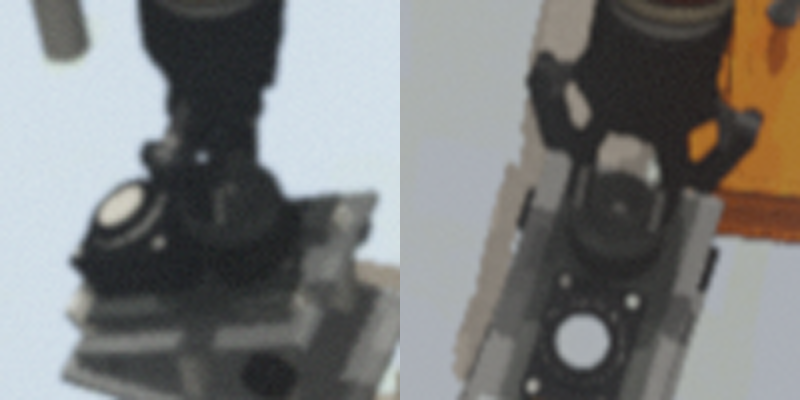

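The uphill rim of the collar touches the bushing. I'll keep lowering gently so the collar swings into line within the grip.

```bash
python3 -m inch '[[[30,0,0,-0.02,0],[30,0,0,-0.04,0],[30,0,0,-0.06,0],[30,0,0,-0.06,0]]]' 20
python3 z.py k9.png; python3 v.py k10.png
```

```text
clock: 39.0
ee_pos: [0.5023, 0.2299, 0.1141]
orientation: [-0.024, 0.768, -0.64, 0.01]
ft_force: [2.5, -0.6, 5.5]
opening: 0.448
[0.5023 0.2299 0.1141] 39.05 [ 1.2 -0.   6. ]
[0.5023 0.2299 0.1141] clk 39.2 open 38.461188204478994 F [0.9 0.1 5.8] T [-0.12 -0.08  0.09] ang -79.6
```

View pics/k9.png

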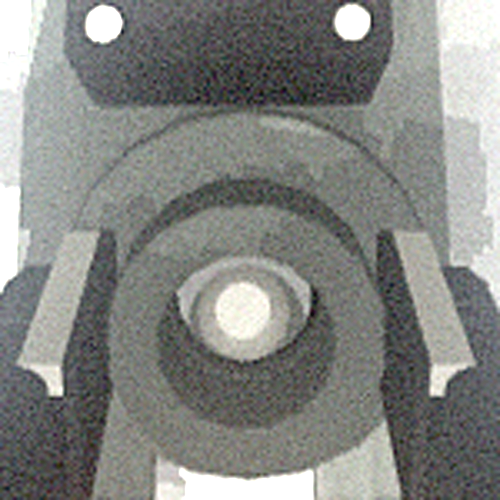

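View pics/k10.png

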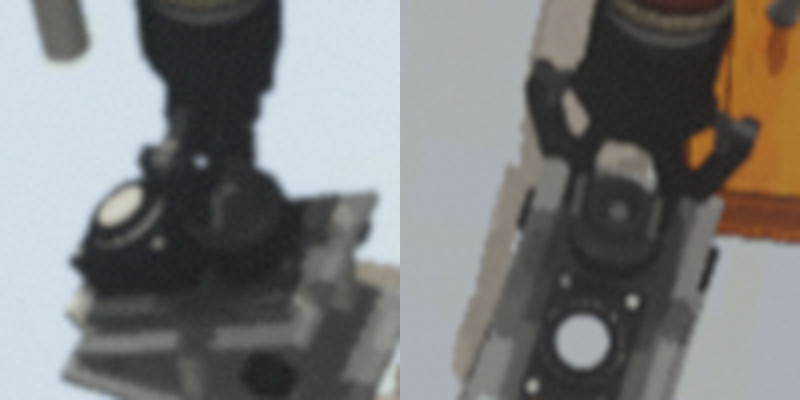

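It is rotating into line with the stud at about 6 N. I'll continue.

```bash
python3 -m inch '[[[30,0,0,-0.03,0],[30,0,0,-0.06,0],[30,0,0,-0.08,0],[30,0,0,-0.08,0]]]' 20
python3 z.py k11.png; python3 v.py k12.png
```

```text
clock: 39.7
ee_pos: [0.5052, 0.2304, 0.1069]
orientation: [-0.027, 0.768, -0.64, 0.012]
ft_force: [1.3, -0.1, 6.4]
opening: 0.451
[0.5053 0.2304 0.1069] 39.75 [2.2 0.4 5. ]
[0.5053 0.2304 0.1069] clk 39.9 open 38.25860564159721 F [1.2 0.  5.6] T [-0.08 -0.12  0.05] ang -79.6
```

View pics/k11.png

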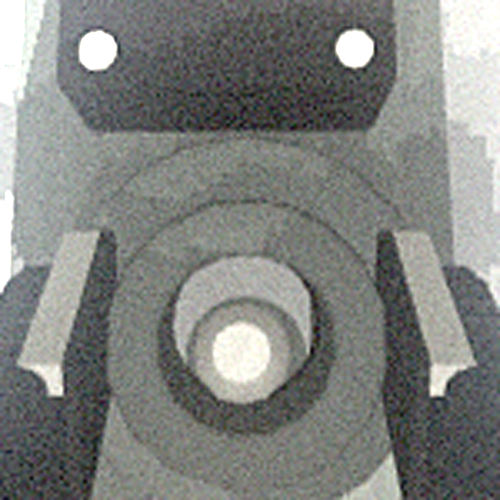

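View pics/k12.png

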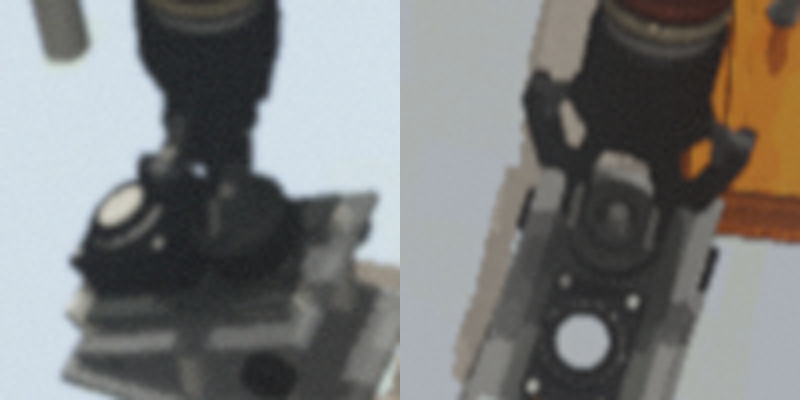

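```bash
python3 -m inch '[[[30,-0.015,0,-0.02,0],[30,-0.03,-0.005,-0.04,0],[30,-0.03,-0.005,-0.06,0],[30,-0.03,-0.005,-0.06,0]]]' 20
python3 z.py k13.png; python3 v.py k14.png
```

```text
clock: 40.4
ee_pos: [0.5067, 0.2309, 0.1042]
orientation: [-0.031, 0.768, -0.64, 0.015]
ft_force: [2.4, 0.6, 10.0]
opening: 0.442
[0.5067 0.2309 0.1042] 40.45 [ 2.4 -0.   9.9]
[0.5067 0.2309 0.1042] clk 40.6 open 37.909253532905154 F [ 1.2 -0.  10.2] T [-0.   -0.22  0.11] ang -79.6
```

View pics/k13.png

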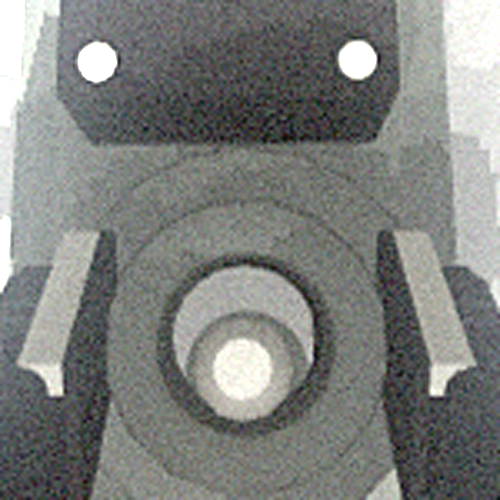

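View pics/k14.png

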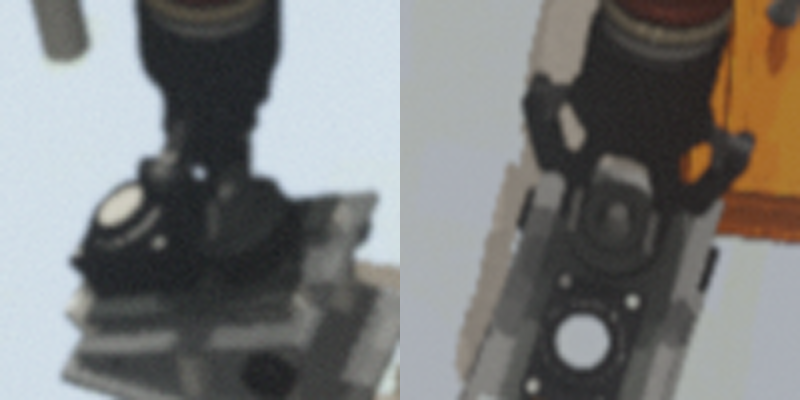

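The collar is nearly flat and in line with the stud. I'll release and rise.

```bash
python3 -m inch '[[[45,0,0,0.01,0],[60,0,0,0.01,0],[80,0,0,0.01,0],[85,0,0,0.01,0],[85,0,0,0.01,0]]]' 20
python3 -m inch '[[[85,0,0,0.2,0],[85,0,0,0.6,0],[85,0,0,1,0],[85,0,0,1,0]]]' 
python3 -m inch '[[[85,-0.2,-0.3,0,0],[85,-0.4,-0.6,0,0],[85,-0.4,-0.8,0,0],[85,-0.4,-0.8,0,0]]]' 
python3 v.py k15.png
python3 -c "
from ov import *
show('o2.png',[(30,28,126,(0,255,0)),(30,36,126,(0,255,255)),(20,56,126,(0,0,255))])
show('o3.png',[])"
```

```text
clock: 41.22
ee_pos: [0.5063, 0.2308, 0.1049]
orientation: [-0.031, 0.768, -0.64, 0.015]
ft_force: [0.7, -0.7, -0.1]
opening: 0.99
clock: 41.72
ee_pos: [0.5099, 0.2319, 0.231]
orientation: [-0.035, 0.768, -0.64, 0.018]
ft_force: [0.0, -0.0, -0.4]
opening: 0.996
clock: 42.22
ee_pos: [0.4611, 0.1348, 0.2298]
orientation: [-0.035, 0.767, -0.641, 0.017]
ft_force: [-0.0, 1.0, 0.2]
opening: 0.999
[0.4617 0.1365 0.2303] clk 42.375 open 85.05146505182098 F [0.1 0.4 0.1] T [-0.02  0.08 -0.02] ang -79.6
```

View pics/o2.png

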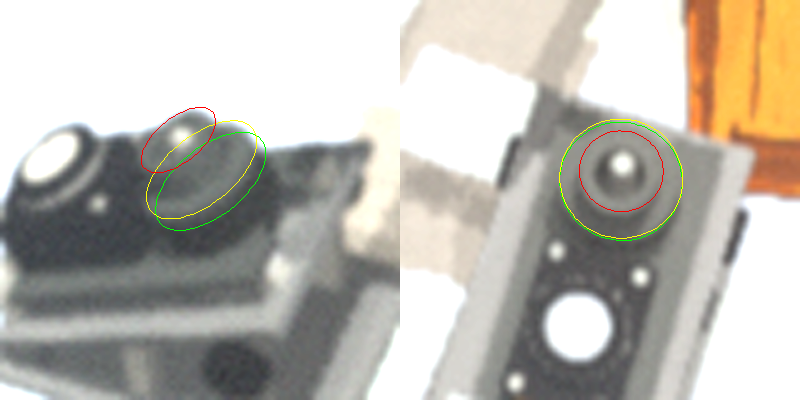

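View pics/o3.png

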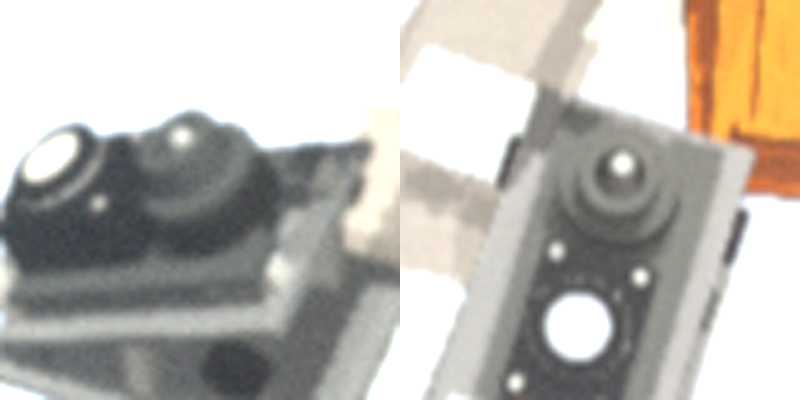

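View pics/w_k15.png

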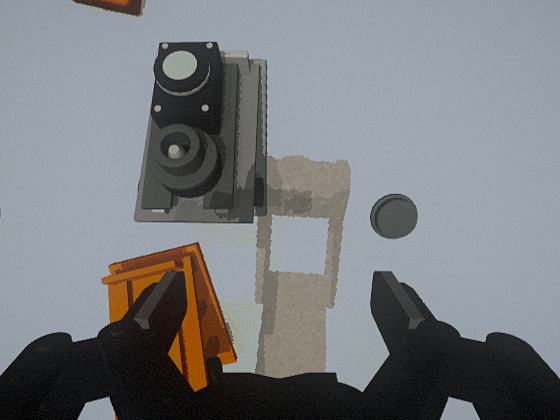

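The collar sits hub-up on the bushing, with the stud tip about flush with the hub. Last checks are the gyro's home outline and whether the bystanders stayed put.

```bash
python3 - <<'E'
from ov import *
import pickle
D=pickle.load(open('d0.pkl','rb'))
L=[]
for n,(x,y,w) in dict(side=(180,250,80),scene=(320,225,80)).items():
    d=cap(n);k=5
    im=cv2.convertScaleAbs(cv2.resize(d['color'][y:y+w,x:x+w],None,fx=k,fy=k,interpolation=cv2.INTER_CUBIC),alpha=1.6,beta=10)
    for pts,col in((circ(24,56,46),(0,0,255)),([P(0,-42,6),P(160,-42,6),P(160,42,6),P(0,42,6)],(0,255,0)),([P(6,-28,42),P(86,-28,42),P(86,28,42),P(6,28,42)],(0,255,255))):
        cv2.polylines(im,[((proj(d,pts)-[x,y]+.5)*k).astype(np.int32)],True,col,1)
    L.append(im)
cv2.imwrite('pics/o4.png',np.hstack(L))
d=cap('scene')
df=cv2.absdiff(d['color'],D['scene']['color']).max(2);cv2.imwrite('pics/diff.png',cv2.convertScaleAbs(df,alpha=3))
E
```

```text
(no output)
```

View pics/o4.png

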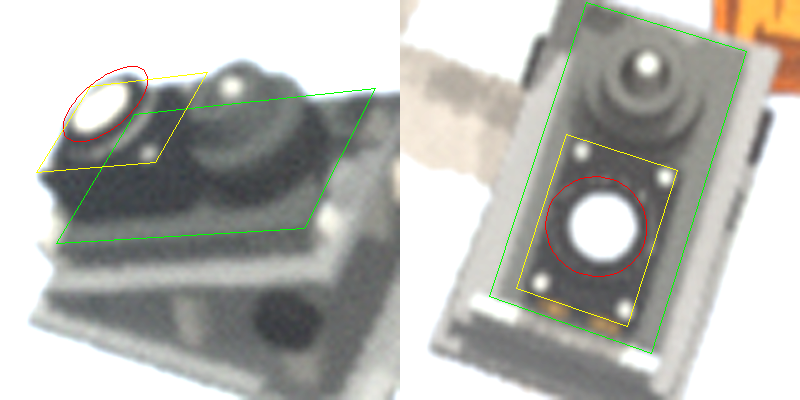

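View pics/diff.png

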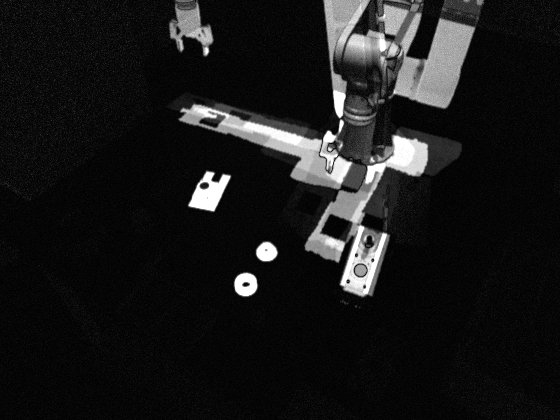

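```bash
python3 - <<'E'
from ov import *
def onp(d,u,z):
    o,v=ray(d,u);p0=P(0,0,z);t=((p0-o)@cz)/(v@cz);q=o+t*v-O;return np.array([q@cx,q@cy])*1000
d=cap('scene');e=cap('side')
f=lambda x,y:(320-.5+(x-400)/5,225-.5+y/5)
g=lambda x,y:(180-.5+x/5,250-.5+y/5)
for n,p,z in[('r1',(582,150),42),('r2',(665,177),42),('r3',(541,282),42),('r4',(625,309),42),('drum',(603,228),56),('tip',(648,64),58),('lipL',(474,305),14),('lipR',(659,363),14)]: print(n,onp(d,f(*p),z).round(1))
print('side drum',onp(e,g(97,107),56).round(1),'tip',onp(e,g(232,87),58).round(1))
E
```

```text
r1 [81.1 18.5]
r2 [ 81.  -23.4]
r3 [13.  17.6]
r4 [ 13.8 -24.2]
drum [46.3 -3.3]
tip [1.293e+02 1.000e-01]
lipL [-6.8 47.3]
lipR [ -3.9 -46.8]
side drum [41.4 -1.7] tip [130.   -0.5]
```

The gyro is seated straight at the lip, about 2.5–3 mm sideways in y. That is well inside the notch clearance of ±8 mm, so disturbing the stack is not worth it. The difference image shows changes only at the three job parts, the cradle, and the arm with its shadow. I'm handing in.

```bash
python3 -c "
from cell import manip
print(manip.hand_in())"
```

```text
the job is handed in; nothing more can be done
None
```

The job is done in the order asked and handed in at about 43 s of the 69 s. The gyro went onto the rails with its notched end uphill and its edge against the lip. Then the bushing went down the stud onto the flange, and the collar, hub up, onto the bushing.

**Last checks**
- The bushing (checked before the collar went on) and the collar matched their home outlines in both views, judged by eye. The stud tip is about flush with the hub.
- The gyro lies straight, with its body within a few millimetres of home along the slope.
- A before/after comparison of the scene picture shows only the three job parts, the cradle, and the arm with its shadow changed. The bystanders and the orange look-alike did not move, and nothing is touching the robot.
- The largest force I read was about 27 N, while pressing the gyro against the lip.

**What failed or disagreed**
- The first grasps of the gyro and the bushing closed above the part. The fingertips in the pictures sat about 30–45 mm behind the reported TCP, so I redid both grasps lower.
- The gyro sits about 2–3 mm off centre across the cradle. That is well inside the notch clearance, so I left it.

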